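# Fit out the slotted rack at the assembly station

### The arm

A 7-joint arm with a two-finger parallel gripper is mounted at the origin on the work surface. World frame = base frame: x ahead of the robot, y to its left, z up, the work surface at z = 0. Lengths are in m, angles in rad, forces in N, time in s.
With the tool pointing down it reaches from about 0.425 to 0.95 m from the base axis. Payload 4.7 kg.
Tool frame: the origin (TCP) lies at the very end of the fingers, on their centre line; the grasp point (between the pads) lies 19 mm behind it; z points along the fingers, y is the direction in which the jaws open and shut (so a half turn about z gives the same grasp; the last joint's range is limited). The gripper opens to 87 mm and grips with 3 to 60 N. Pads are 19 mm wide; open, the fingers measure 117 mm over their backs; the gripper's body (75 mm by 190 mm) begins 51 mm behind the grasp point.
Start: joints at [-1.173, 0.469, -0.049, 1.532, 0.024, 1.141, -0.082], TCP at [0.279, 0.614, 0.223] pointing down, gripper open.
Joint ranges: [-2.59, 2.59], [-0.33, 1.99], [-1.39, 1.29], [0.1, 2.45], [-1.04, 4.18], [0.21, 1.99], [-2.66, 2.66]. Speed limits (rad/s): [2.57, 2.57, 3.14, 3.14, 3.14, 3.14, 3.14].

### API

Orientations are given as a rotation vector (axis times angle).
In Python, from rig import monitor, eyes, order gives the robot as it stands. The module is installed in compiled form; this text tells all that it offers.
- The arm moves only by the shell command python3 -m pendant 'ROWS'. ROWS is JSON, a list of rows, each a list of 7 numbers: the shift along the tool's x, y, z in mm, then the turn, a rotation vector about the tool's x, y, z in degrees, then the opening in per cent of the stroke, from 0 (shut) to 100 (fully open). In form: [[x, y, z, rx, ry, rz, gripper], ...]. A call has exactly 8 rows; each row shifts and turns the pose as measured when the row begins, along the tool's axes as they then stand; what a row does not reach is not made up. A row lasts 1/12 s, in which the tool goes at most 41.7 mm and 7.16 degrees, less where a joint would pass 70% of its speed; a pose out of reach is approached as far as the arm can. A call is refused whole if a number of a shift passes 41.7 or a number of a turn 7.16, either way. A call with a gripper value outside its range is refused whole. The fingers move at their own pace and stop on an object; the grip force is fixed at half the most. Time passes only in rows, so rows that do not move let the fingers close, or fill a call up. It gives the time, the measured TCP pose, the force and the opening at its end, in the units of the state.
- monitor.read_state(): the state, without advancing time (a new reading comes with each control period).
- eyes.read_camera(name): name is "scene" or "top" or "wrist"; returns a dict with "color" (480x640x3 uint8, red, green, blue), "z_map" (480x640 float32, m along the optical axis (not along the pixel's ray), 0 where there is no reading), "fx", "fy", "cx", "cy" (pixels), "pose" (4x4, takes a point from camera to world coordinates); the wrist camera has in their place "tool_from_camera" (4x4, takes a point from camera to tool coordinates, whose origin is the TCP and whose axes are the flange's). Camera axes: x right, y up, looking along -z (the intrinsics and any distortion apply to the point x, -y, -z); pixel columns grow to the right and rows downward; lengths in m; the calibration is good to about 2 mm. The wrist camera is an equidistant fisheye: a pixel r from the principal point sees the ray r / f radians off the axis. A picture is of the moment at which its call begins: read the wrist's pose just before it.
- order.hand_in(): hands the job in, once; it reports no verdict.
The state is a dict: "time": time; "q": joint angles; "joint_velocities": joint speeds; "tau": joint torques, N m; "tool_pos": TCP position; "tool_rot": TCP orientation; "wrist_force": force on the tool from outside, world axes, zero at the start; "torque": the same for the moment, N m; "width": finger opening in m.
Only numpy, scipy, OpenCV 4.12 (cv2) and the standard library are available. Lean on these libraries where they do the work, as an engineer would, in place of code of your own. Each camera call takes 0.05 s, during which the arm holds its last target. There are 200 camera calls.

### The job

Fit out the slotted rack on the assembly bench. To make it ready, swing its hinged brace out until it clicks home at the end of its travel and turn the clamp knob on its base to the round dot (open); then hang every loose bracket in a bay of its own, claws hooked into the slots of the two uprights, and press each down until it locks. Only when all are locked, turn the clamp knob's pointer to the long line (clamped); leave the white device and the black power brick where they are.

Things in the scene. Friction and masses are not known exactly. Their poses are not given: they have to be found in the camera images.
- bay1 (a point): Rack bay 1, at -y, of three equal bays 124 mm apart in a row; any bracket fits any bay. A bay is two steel uprights 34 mm wide, 56 mm apart centre to centre. Point and axes: where a locked bracket's grip point and axes are, 106 mm above the table. The uprights' front face is 40 mm in +x from the point; x is level and points into the rack.
- bay2 (a point): Rack bay 2, the middle one, as bay 1. Each upright has one slot, 18 mm wide, through an 8 mm front wall: its lower edge is 15 mm below this point, its upper edge 30 mm above it, the upright's top 42 mm above it. Behind the wall is 20 mm of free depth. Midway between the two uprights a sprung roller faces the bracket.
- bay3 (a point): Rack bay 3, at +y, as bay 1. A hooked bracket that is lowered comes to rest on the roller some 14 mm above its locked height and hangs there unlocked when let go; 5 to 15 N more downwards, on the web's flat top near the back plate, pushes it past the roller on to the slots' lower edges: locked (it may droop up to 0.06 rad at its front).
- bracket1_grip (a point): Bracket 1 (2 or 3 of the brackets are present): aluminium, 0.2 kg, 84 mm tall, upright on its shelf plate. Point: where to grip it from above, on an upright web 12 mm thick (in y), 18 mm below the web's flat top, 66 mm above the underside. x points to the claws, z up. Web from x = -25 to +34 mm, shelf plate 70 mm wide from x = -50 to +40.
- bracket2_grip (a point): Bracket 2, if present, same as bracket 1. Its back plate (70 mm wide, 72 mm tall) has its rear face at x = +40 mm. Two rod claws 10 mm thick at y = +28 and -28 mm leave it level, rod axis 10 mm below this point, reach x = +60 mm and turn down; tips 39 mm below this point. 10 mm is free between back plate and down-turned rod.
- bracket3_grip (a point): Bracket 3, if present, same as bracket 1. To hook a bracket: with its grip point 28 mm above a bay's point the claws are level with the slots (about 4 mm play up, down and to each side); move it in the bay's +x until its back plate meets the uprights, then lower it.
- bracket1: Bracket 1 as a body (if present): origin on the underside of its shelf plate, 66 mm straight below its grip point, same axes
- bracket2: Bracket 2 as a body (if present): origin on the underside of its shelf plate, 66 mm straight below its grip point, same axes
- bracket3: Bracket 3 as a body (if present): origin on the underside of its shelf plate, 66 mm straight below its grip point, same axes
- brace (a joint): Brace angle, rad: 0 folded along the rack's front, starts at 0 to 0.45; grows as it swings out, clockwise from above, to the rack's -x. A sprung detent resists from 1.33 (3 to 5 N at the peg) and is passed at 1.44; seated beyond 1.52, stop at 1.60. Elsewhere it stays where it is left.
- brace_peg (a point): Upright steel peg, 14 mm thick, round, at the free end of the brace, 130 mm from the hinge axis. The point is 72 mm above the table; the peg stands free from 34 to 90 mm above the table. From the hinge it lies to the rack's -y at angle 0, to its -x at 1.57.
- brace_hinge (a point): Vertical hinge axis of the brace, a flat grey bar at the +y end of the rack's base, point at the height of the peg's point. Axes turn with the brace.
- knob (a joint): Angle of the rack's clamp knob, rad, anticlockwise from above is positive: 0 when the pointer is at the long white line (clamped), -1.2 when it is at the round white dot (open); starts between them, at -0.85 to -0.35. It stays where it is left and turns easily (0.05 N m); stops at -1.7 and 1.2.
- knob_grip (a point): Middle of the black knob's bar grip, on its axis, at the -y end of the rack's base: bar 50 mm long (its x, pointer with a white line at the +x end), 14 mm wide, 28 mm high, top 13 mm above this point; turns on a 100 mm black dial plate. Axes turn with the knob.
- dial_mark (a point): The long white index line (clamped) on the dial plate, 36 mm from the knob's axis; its x axis points away from the knob's axis. Fixed during a run.
- device: White plastic device, 110 x 75 x 30 mm, a bystander; origin at the middle of its underside
- brick: Black power brick, 120 x 60 x 32 mm, a bystander; origin at the middle of its underside
- dial_dot (a point): The round white dot (open), 10 mm wide, on the dial plate, 36 mm from the knob's axis, 1.2 rad clockwise (from above) of the long line. Fixed during a run.
There are look-alikes about, which are no part of the job. What is shaped like the bracket2 but yellow is not meant.

How it is judged:
On the way, in this order (a step that is already met when the one before it is completed fails the run):
1. the brace is swung out and seated in its end detent and the clamp knob's pointer is at the round dot (open), in either order (value of joint brace above 1.52 rad and value of joint knob between -1.3 and -1.1 rad), for 0.3 s.
2. every bracket present is hooked in a bay and locked (((distance between bracket1_grip and bay1 below 0.01 m and z of bracket1_grip in the frame of bay1 between -0.005 and 0.005 m and angle between bracket1_grip's own z axis and vertical below 0.12 rad) or (distance between bracket1_grip and bay2 below 0.01 m and z of bracket1_grip in the frame of bay2 between -0.005 and 0.005 m and angle between bracket1_grip's own z axis and vertical below 0.12 rad) or (distance between bracket1_grip and bay3 below 0.01 m and z of bracket1_grip in the frame of bay3 between -0.005 and 0.005 m and angle between bracket1_grip's own z axis and vertical below 0.12 rad)) and ((distance between bracket2_grip and bay1 below 0.01 m and z of bracket2_grip in the frame of bay1 between -0.005 and 0.005 m and angle between bracket2_grip's own z axis and vertical below 0.12 rad) or (distance between bracket2_grip and bay2 below 0.01 m and z of bracket2_grip in the frame of bay2 between -0.005 and 0.005 m and angle between bracket2_grip's own z axis and vertical below 0.12 rad) or (distance between bracket2_grip and bay3 below 0.01 m and z of bracket2_grip in the frame of bay3 between -0.005 and 0.005 m and angle between bracket2_grip's own z axis and vertical below 0.12 rad)) and ((distance between bracket3_grip and bay1 below 0.01 m and z of bracket3_grip in the frame of bay1 between -0.005 and 0.005 m and angle between bracket3_grip's own z axis and vertical below 0.12 rad) or (distance between bracket3_grip and bay2 below 0.01 m and z of bracket3_grip in the frame of bay2 between -0.005 and 0.005 m and angle between bracket3_grip's own z axis and vertical below 0.12 rad) or (distance between bracket3_grip and bay3 below 0.01 m and z of bracket3_grip in the frame of bay3 between -0.005 and 0.005 m and angle between bracket3_grip's own z axis and vertical below 0.12 rad))), for 0.3 s.
3. the clamp knob's pointer is at the long line (locked) (value of joint knob between -0.1 and 0.1 rad), for 0.3 s.
At the end, for the whole second after the job is handed in: Brace past its detent (joint above 1.52 rad), every bracket present locked in a bay (grip point within 10 mm of the bay's point and within 5 mm of it in height, upright within 0.12 rad) and at rest, knob within 0.10 rad of the long line (all of step 2 and all of step 3 and value of joint brace above 1.52 rad and linear speed of each of bracket1, bracket2, bracket3 below 0.02 m/s); the robot touches nothing.
It fails at once if the white device was moved more than 30 mm (distance of device from where it was at the start of the episode above 0.03 m).
It fails at once if the black power brick was moved more than 30 mm (distance of brick from where it was at the start of the episode above 0.03 m).
Of bracket1, bracket2, bracket3 only 2 to 3 are there at a start; the rules pass over those that are not, and their reading is None.
At some moment in a run one of bracket1, bracket2, bracket3 may be knocked a few centimetres aside while the robot is not near it.
Once in a run the grip may slacken for a moment while it holds something.
It also fails if it takes over 210 s, if anything falls off the work surface, if the arm or the gripper's body presses on something with over 40 N, if the wrist force passes 120 N, or if a joint passes its speed limit or range.

## Working session

There is one attempt and no reset: what is moved stays moved. The work goes in short steps, Python scripts to look and compute and a shell command to move; the robot and the scene stay as the last step left them, time stands still between calls to the robot, and variables do not carry over. Pictures are saved under pics/ and viewed, about 12 in all and at most 16, crops included, and the job is handed in when it is done.

```bash
mkdir -p pics; cat > h.py <<'E'
import numpy as np, cv2
from scipy.spatial.transform import Rotation as R
from rig import monitor, eyes, order
def cam(n,save=None):
    s=monitor.read_state(); c=eyes.read_camera(n)
    if n=='wrist':
        T=np.eye(4);T[:3,:3]=R.from_rotvec(s['tool_rot']).as_matrix();T[:3,3]=s['tool_pos']
        c['pose']=T@c['tool_from_camera']
    if save: cv2.imwrite('pics/'+save,c['color'][:,:,::-1])
    np.savez('last_%s.npz'%n,**{k:v for k,v in c.items()})
    return c
def load(n): return dict(np.load('last_%s.npz'%n,allow_pickle=True))
def cloud(c):
    # world xyz per pixel (perspective cams)
    v,u=np.mgrid[0:480,0:640]; z=c['z_map']
    P=np.stack([(u-c['cx'])/c['fx']*z,-(v-c['cy'])/c['fy']*z,-z],-1)
    W=P@c['pose'][:3,:3].T+c['pose'][:3,3]; W[z==0]=np.nan; return W
def ray(c,u,v,fish=False):
    x=(u-c['cx'])/c['fx'];y=(v-c['cy'])/c['fy']
    if fish:
        t=np.hypot(x,y);s=np.sin(t)/max(t,1e-9);d=np.array([x*s,-y*s,-np.cos(t)])
    else: d=np.array([x,-y,-1.])
    return c['pose'][:3,3],c['pose'][:3,:3]@d
def onplane(c,u,v,h,fish=False):
    o,d=ray(c,u,v,fish); return o+d*(h-o[2])/d[2]
def st():
    s=monitor.read_state(); m=R.from_rotvec(s['tool_rot']).as_matrix()
    print('t',round(s['time'],2),'pos',np.round(s['tool_pos'],4),'x',np.round(m[:,0],3),'y',np.round(m[:,1],3),'z',np.round(m[:,2],3),'F',np.round(s['wrist_force'],1),'w',round(s['width'],4),'q',np.round(s['q'],2))
E
python3 - <<'E'
from h import *
st()
for n in('scene','top'):
    c=cam(n,n+'0.png'); print(n,c['fx'],c['cx'],c['cy'],np.round(c['pose'],3).tolist(), {k:np.shape(v) for k,v in c.items()})
E
```

```text
t 0.0 pos [0.2792 0.6139 0.2215] x [-0.91   0.414 -0.   ] y [ 0.414  0.91  -0.002] z [-0.001 -0.002 -1.   ] F [ 1.  -0.3  0.3] w 0.087 q [-1.17  0.47 -0.05  1.53  0.02  1.14 -0.08]
scene 471.1241483512679 315.61547963361784 237.98009119744063 [[0.148, -0.712, 0.687, 1.249], [0.989, 0.119, -0.091, -0.039], [-0.017, 0.692, 0.721, 0.885], [0.0, 0.0, 0.0, 1.0]] {'color': (480, 640, 3), 'z_map': (480, 640), 'fx': (), 'fy': (), 'cx': (), 'cy': (), 'pose': (4, 4)}
top 552.3927108974634 321.81978037936943 243.35777712633492 [[-0.016, 0.99, -0.137, 0.319], [-1.0, -0.016, 0.003, 0.059], [0.001, 0.137, 0.991, 1.392], [0.0, 0.0, 0.0, 1.0]] {'color': (480, 640, 3), 'z_map': (480, 640), 'fx': (), 'fy': (), 'cx': (), 'cy': (), 'pose': (4, 4)}
```

View pics/top0.png

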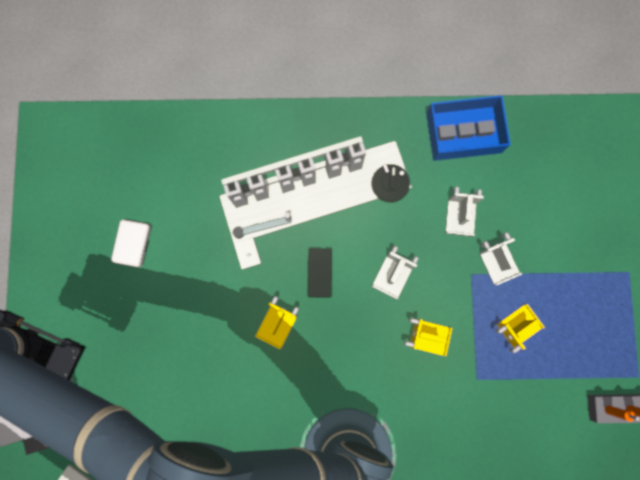

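View pics/scene0.png

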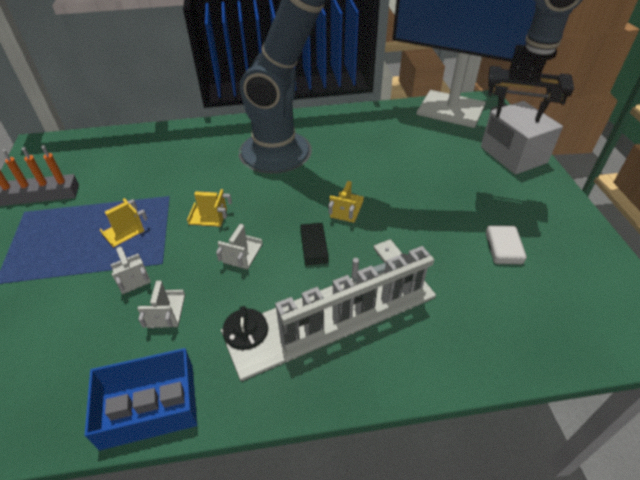

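Top view: rack at (220–410, 140–265), knob (390,183), brace peg near (289,215), hinge (238,232), three aluminium brackets at (462,212), (500,260), (396,272). Yellow ones are decoys; device (131,242), brick (320,272).

```bash
python3 - <<'E'
from h import *
c=load('top');W=cloud(c)
a=cv2.resize(c['color'][125:310,210:530],None,fx=2.5,fy=2.5,interpolation=cv2.INTER_CUBIC)
cv2.imwrite('pics/topcrop.png',a[:,:,::-1])
print('table z',np.nanmedian(W[300:330,150:200,2]))
hsv=cv2.cvtColor(c['color'],cv2.COLOR_RGB2HSV)
white=((hsv[...,1]<50)&(hsv[...,2]>110)|(W[...,2]>0.02)&(hsv[...,1]<90)).astype(np.uint8)
white[:100]=0;white[285:]=0
n,l,s,cen=cv2.connectedComponentsWithStats(white)
for i in range(1,n):
    if s[i,4]>150:
        print(i,s[i],cen[i])
for (u,v) in [(462,212),(500,260),(396,272)]:
    z=W[v-30:v+30,u-30:u+30]; m=(z[...,2]>0.07)&(hsv[v-30:v+30,u-30:u+30,1]<90); p=z[m]; print(len(p),p.mean(0) if len(p) else 0, np.unique(np.round(p[:,2],3),return_counts=True))
for nm,(u,v) in dict(peg=(289,215),hinge=(238,232),knob=(390,183),up=(235,187)).items():
    print(nm,np.round(W[v-6:v+7:3,u-6:u+7:3,2],3).tolist())
E
```

```text
table z -0.00021389236605351414
1 [   0  100  129  185 2661] [  9.80045096 174.49116873]
2 [457 121  37  16 432] [475.21064815 128.36805556]
3 [438 125  18  14 210] [446.54761905 131.5047619 ]
4 [  219   136   193   134 12291] [308.60947034 190.1694736 ]
5 [ 445  187   39   50 1300] [462.01923077 212.55538462]
7 [ 111  219   40   49 1431] [130.28162124 243.05450734]
8 [ 480  232   42   53 1239] [499.60048426 260.59079903]
9 [ 372  246   47   39 1009] [394.8691774 269.0148662]
10 [308 249  24  36 859] [319.4854482  266.48894063]
204 [ 0.58903861 -0.30162094  0.07958469] (array([0.07 , 0.071, 0.072, 0.073, 0.074, 0.075, 0.076, 0.077, 0.078,
       0.079, 0.08 , 0.081, 0.082, 0.083, 0.084, 0.085, 0.086, 0.087,
       0.088, 0.089, 0.092]), array([ 6, 13, 20, 13,  7,  5,  7,  2,  6,  6,  8, 19,  9, 17, 19, 16, 13,
        9,  5,  3,  1]))
219 [ 0.4681677  -0.38396632  0.07960568] (array([0.07 , 0.071, 0.072, 0.073, 0.074, 0.075, 0.076, 0.077, 0.078,
       0.079, 0.08 , 0.081, 0.082, 0.083, 0.084, 0.085, 0.086, 0.087,
       0.088, 0.089]), array([ 5, 18, 15, 12,  6,  7,  9,  6,  5,  9, 
[... 421 characters left out ...]
, 0.017, 0.008, 0.009, 0.015], [0.014, 0.09, 0.093, 0.009, 0.012], [0.032, 0.083, 0.071, 0.01, 0.009], [0.035, 0.033, 0.039, 0.009, 0.012]]
hinge [[0.008, 0.012, 0.017, 0.008, 0.015], [0.01, 0.045, 0.042, 0.037, 0.034], [0.042, 0.039, 0.043, 0.042, 0.032], [0.011, 0.037, 0.042, 0.035, 0.012], [0.013, 0.016, 0.023, 0.01, 0.006]]
knob [[0.043, 0.037, 0.067, 0.064, 0.04], [0.037, 0.043, 0.065, 0.069, 0.041], [0.04, 0.041, 0.069, 0.074, 0.039], [0.04, 0.042, 0.07, 0.068, 0.04], [0.028, 0.04, 0.051, 0.058, 0.042]]
up [[0.147, 0.145, 0.147, 0.139, 0.0], [0.143, 0.14, 0.145, 0.147, -0.002], [0.121, 0.114, 0.108, 0.146, 0.106], [0.12, 0.089, 0.147, 0.146, 0.112], [0.149, 0.141, 0.149, 0.146, 0.133]]
```

View pics/topcrop.png

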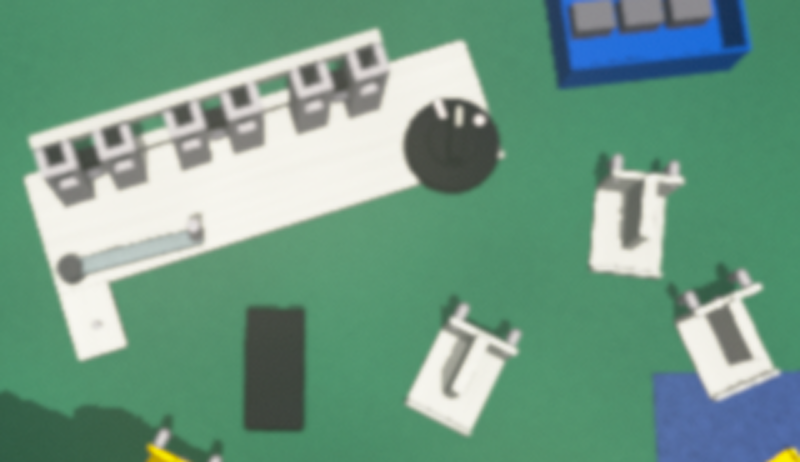

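```bash
cat > meas.py <<'E'
from h import *
def rackpts(c,box,zlo,zhi):
    W=cloud(c); M=np.zeros(W.shape[:2],bool); M[box[1]:box[3],box[0]:box[2]]=1
    return W[M&(W[...,2]>zlo)&(W[...,2]<zhi)]
E
python3 - <<'E'
from meas import *
th=None
for n,box in (('top',(215,130,410,275)),('scene',(220,240,440,380))):
    c=load(n)
    W=rackpts(c,box,0.138,0.156)
    m=np.median(W[:,:2],0); d=np.linalg.svd(W[:,:2]-W[:,:2].mean(0))[2][0]; d*=np.sign(d[1])
    if th is None: th=np.arctan2(-d[0],d[1])
    print(n,'yaw',np.degrees(np.arctan2(-d[0],d[1])),'z',np.median(W[:,2]),len(W))
    B=rackpts(c,box,0.003,0.022)
    B=B[:,:2].astype(np.float32); r=cv2.minAreaRect(B); print('base rect',r, 'zmed',np.median(rackpts(c,box,0.003,0.022)[:,2]))
    ry=np.array([-np.sin(th),np.cos(th)]);rx=np.array([np.cos(th),np.sin(th)])
    X=W[:,:2]@rx;Y=W[:,:2]@ry
    h,e=np.histogram(X,bins=np.arange(X.min(),X.max()+.003,.003));print('X',np.round(e[0],3),h)
    f=X<np.percentile(X,97)-0.012
    h,e=np.histogram(Y[f],bins=np.arange(Y.min(),Y.max()+.005,.005));print('Y',np.round(e[0],3),h)
    K=rackpts(c,(365,150,420,210) if n=='top' else (215,300,275,350),0.055,0.08); print('knob',K.mean(0),len(K))
    P=rackpts(c,(275,200,300,230) if n=='top' else (345,250,365,285),0.06,0.1); print('peg',P.mean(0),len(P))
    D=rackpts(c,(365,150,420,210) if n=='top' else (215,300,275,350),0.030,0.046);print('dial',D.mean(0),np.median(D[:,2]))
E
```

```text
top yaw 16.855930585621053 z 0.14644973863715327 1698
base rect ((0.6213007569313049, 0.07785029709339142), (0.505035400390625, 0.37738102674484253), 89.09735107421875) zmed 0.01038439239631117
X 0.656 [127 114 104  78  55  59  58  55  60 148 187 177 178 188 109   1]
Y -0.253 [21 30 14 17 10 23 30  6  0  1  0 17 31 15 15 15 18 27 13  0  1  0  0  0
  0 25 26 14 14 15 27 28  2  0  0  1 23 26 16 15 15 21 30  3  2  1  0  0
  1  5 31 21 16 17 12 28 20  0  0  2  3 29 24 15 15 16 27 25]
knob [ 0.66079622 -0.12118601  0.06652121] 124
peg [0.56753993 0.13804511 0.08575817] 34
dial [ 0.66009728 -0.12007953  0.03831622] 0.03951202389798292
scene yaw 17.1541349615602 z 0.14513497636000094 2265
base rect ((0.6177889108657837, 0.07486821711063385), (0.5392214059829712, 0.3898595869541168), 79.98296356201172) zmed 0.010094598234144214
X 0.657 [ 84 119 164 156  72  80  86  82  74 118 205 209 213 220 369  14]
Y -0.252 [35 33 19 21 21 34 32  2  1  0  2 35 32 19 19 22 31 32 11  1  0  1  2  2
  6 42 27 21 18 20 39 25  1  2  0  1 43 26 18 17 20 34 31  5  1  0  2  0
  1 25 30 21 16 18 20 35 21  1  2  0  9 39 24 15 18 21 34 22  2]
knob [ 0.66814787 -0.12080598  0.06510923] 154
peg [0.57419123 0.13821891 0.07837286] 69
dial [ 0.6696864  -0.11991762  0.03830417] 0.03869078396082182
```

```bash
cat >> meas.py <<'E'
def bracket(c,zlo=0.079,near=None,W=None,sat=60):
    W=cloud(c) if W is None else W; hsv=cv2.cvtColor(c['color'],cv2.COLOR_RGB2HSV)
    M=(W[...,2]>zlo)&(W[...,2]<0.093)&(hsv[...,1]<sat)
    out=[]
    for p in near:
        m=M&(np.hypot(W[...,0]-p[0],W[...,1]-p[1])<0.05); Q=W[m][:,:2]
        if len(Q)<20: out.append(None);continue
        r=cv2.minAreaRect(Q.astype(np.float32))
        ctr=np.median(Q,0); d=np.linalg.svd(Q-Q.mean(0))[2][0]; d*=np.sign(d[0])
        e=(Q-Q.mean(0))@d; ctr=Q.mean(0)+d*(np.percentile(e,1)+np.percentile(e,99))/2
        out.append((np.round(ctr-d*.0045,4),round(np.degrees(np.arctan2(d[1],d[0])),1),round(np.ptp(e),4),len(Q)))
    return out
BR=[(0.589,-0.302),(0.468,-0.384),(0.439,-0.128)]
E
python3 - <<'E'
from meas import *
th=np.radians(17.0);ry=np.array([-np.sin(th),np.cos(th)]);rx=np.array([np.cos(th),np.sin(th)])
for n,box in (('top',(215,130,410,275)),('scene',(220,240,440,380))):
    c=load(n); print(n)
    for b in bracket(c,near=BR): print(b)
    W=rackpts(c,box,0.138,0.156); X=W[:,:2]@rx;Y=W[:,:2]@ry
    f=X<X.max()-.02; Y=Y[f]; best=max(((sum((abs(Y-(y0+k))<.017).sum() for k in (-.152,-.096,-.028,.028,.096,.152)),y0) for y0 in np.arange(-.12,-.05,.0005)))
    sc=[(y0,sum((abs(Y-(y0+k))<.017).sum() for k in (-.152,-.096,-.028,.028,.096,.152))) for y0 in np.arange(best[1]-.004,best[1]+.004,.001)]
    print('y0',best,[s[1] for s in sc],len(Y))
    # front face: vertical surface, points between z .1 and .13 in front
    F=rackpts(c,box,0.05,0.14); XF=F[:,:2]@rx; h,e=np.histogram(XF,bins=np.arange(.62,.70,.003)); print('front',h)
    h,e=np.histogram(X,bins=np.arange(.64,.72,.002)); print('top',h)
    # hinge boss and bar
    H=rackpts(c,(215,215,255,250) if n=='top' else (390,240,440,300),0.025,0.055); print('hinge cand',H.mean(0),len(H),H.min(0),H.max(0))
c=load('top');g=cv2.cvtColor(c['color'],cv2.COLOR_RGB2GRAY);m=np.zeros_like(g);m[160:206,365:415]=(g[160:206,365:415]<75)
cn=max(cv2.findContours(m,0,1)[0],key=cv2.contourArea);e=cv2.fitEllipse(cv2.convexHull(cn));print(e,onplane(c,*e[0],.039))
Wc=cloud(c)[160:206,365:415]
up=cv2.resize(c['color'][155:211,362:418],None,fx=10,fy=10,interpolation=cv2.INTER_CUBIC);a=up
s=load('scene');b=cv2.resize(s['color'][300:356,217:273],None,fx=10,fy=10,interpolation=cv2.INTER_CUBIC)
h=cv2.resize(c['color'][195:275,215:305],(560,498),interpolation=cv2.INTER_CUBIC)
cv2.imwrite('pics/knob.png',cv2.resize(np.hstack([a,b]),(800,400))[:,:,::-1])
E
```

```text
top
(array([ 0.5767, -0.3   ]), np.float64(-8.1), np.float64(0.06), 125)
(array([ 0.4581, -0.389 ]), np.float64(21.6), np.float64(0.061), 130)
(array([ 0.4276, -0.1217]), np.float64(-28.2), np.float64(0.0582), 128)
y0 (np.int64(659), np.float64(-0.08399999999999996)) [np.int64(553), np.int64(588), np.int64(610), np.int64(643), np.int64(659), np.int64(636), np.int64(608), np.int64(577), np.int64(549)] 674
front [  1   0   0   0   0   0   0   0   0   0   0  30 633  97  88  34  76  56
  55  52 141 209  82   0   1   1]
top [  0   0   0   0   0   0   0   6  99  93  61  73  68  34  36  44  35  37
  39  41  40  92  88 139 113 127 120 114 124  74   1   0   0   0   0   0
   0   0   0]
hinge cand [0.54113929 0.2503982  0.03613949] 189 [0.52498655 0.2222155  0.0252476 ] [0.55618759 0.27711721 0.04773766]
scene
(array([ 0.5798, -0.2995]), np.float64(-7.9), np.float64(0.0606), 135)
(array([ 0.4599, -0.3895]), np.float64(22.2), np.float64(0.0592), 100)
(array([ 0.4307, -0.1213]), np.float64(-27.8), np.float64(0.0614), 99)
y0 (np.int64(842), np.float64(-0.08499999999999996)) [np.int64(730), np.int64(765), np.int64(786), np.int64(812), np.int64(842), np.int64(823), np.int64(765), np.int64(735), np.int64(710)] 880
front [  15   21    1    0    0    0    0    0    0    0    0    0   28   69
   93  129   75   68   56   51   62  114 1340  215    2    6]
top [  0   0   0   0   0   0   0   0  12  76  74  95 124 113  54  49  55  49
  63  54  51  54  75 103 146 129 141 147 141 225 228   7   0   0   0   0
   0   0   0]
hinge cand [0.63335766 0.2514263  0.03946645] 393 [0.52605321 0.19952782 0.02537074] [0.66073053 0.28641619 0.05459009]
((391.21673583984375, 183.41409301757812), (33.87266159057617, 35.28169631958008), 9.081700325012207) [ 0.65487094 -0.12205487  0.039     ]
```

View pics/knob.png

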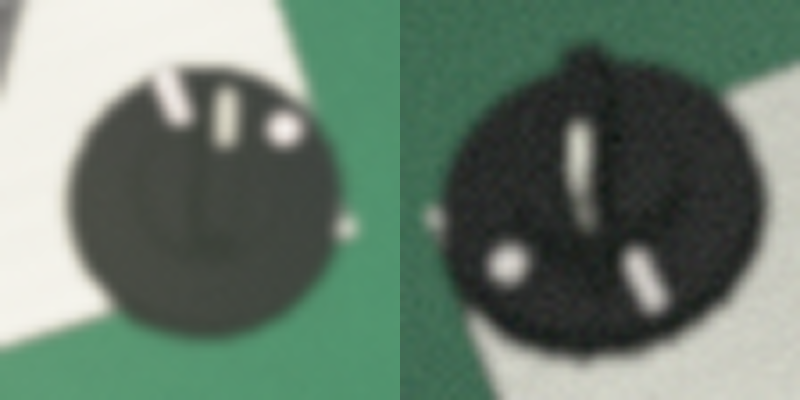

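Knob: pointer sits between line and dot (~-0.6 rad). Go above the peg.

```bash
python3 -m pendant '[[-33,-22,0,0,0,0,100],[-33,-22,0,0,0,0,100],[-33,-22,0,0,0,0,100],[-33,-22,0,0,0,0,100],[-33,-22,0,0,0,0,100],[-33,-22,0,0,0,0,100],[-33,-22,0,0,0,0,100],[-33,-22,0,0,0,0,100]]'
python3 -m pendant '[[-33,-22,0,0,0,0,100],[-33,-22,0,0,0,0,100],[-33,-22,0,0,0,0,100],[-33,-22,0,0,0,0,100],[-33,-22,0,0,0,0,100],[0,0,0,0,0,0,100],[0,0,0,0,0,0,100],[0,0,0,0,0,0,100]]'
python3 -m pendant '[[0,0,0,0,0,-7,100],[0,0,0,0,0,-7,100],[0,0,0,0,0,-7,100],[0,0,0,0,0,-7,100],[0,0,0,0,0,-7,100],[0,0,0,0,0,-6,100],[0,0,0,0,0,0,100],[0,0,0,0,0,0,100]]'
python3 -c "from h import *;st()"
```

```text
time: 0.77
tool_pos: [0.4434, 0.3439, 0.2151]
tool_rot: [-0.627, -3.068, 0.006]
wrist_force: [0.0, -0.2, 0.5]
width: 0.0869
time: 1.43
tool_pos: [0.5592, 0.1544, 0.2121]
tool_rot: [-0.657, -3.062, 0.018]
wrist_force: [0.6, -0.6, 0.8]
width: 0.0868
time: 2.1
tool_pos: [0.552, 0.1669, 0.2101]
tool_rot: [0.509, -3.081, 0.006]
wrist_force: [-0.2, -1.0, -0.4]
width: 0.0872
t 2.1 pos [0.552  0.1669 0.2101] x [-0.947 -0.321  0.019] y [-0.322  0.947 -0.001] z [-0.018 -0.007 -1.   ] F [-0.2 -1.  -0.4] w 0.0872 q [-0.36  0.33 -0.01  1.77  0.    1.06  1.53]
```

```bash
python3 - <<'E'
from h import *
c=cam('wrist','w1.png'); print(c['fx'],c['fy'],c['cx'],c['cy'],np.round(c['tool_from_camera'],3).tolist())
E
```

```text
371.64829954431775 371.64829954431775 318.0781076053931 242.50692145720396 [[0.001, 0.962, 0.274, 0.075], [1.0, -0.0, -0.0, -0.002], [-0.0, 0.274, -0.962, -0.162], [0.0, 0.0, 0.0, 1.0]]
```

View pics/w1.png

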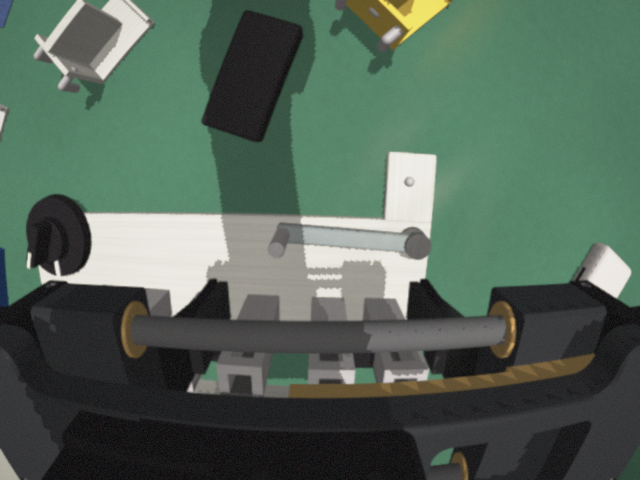

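Wrist view: peg top near (276,249), hinge boss (417,244), tongue with hole (410,182), uprights below, brick (255,75).

```bash
python3 - <<'E'
from h import *
c=load('wrist')
def cl(c):
    v,u=np.mgrid[0:480,0:640]; x=(u-c['cx'])/c['fx'];y=(v-c['cy'])/c['fy'];t=np.hypot(x,y)+1e-9;z=c['z_map']
    k=np.tan(t)/t*z; P=np.stack([x*k,-y*k,-z],-1); W=P@c['pose'][:3,:3].T+c['pose'][:3,3]; W[z==0]=np.nan; return W
W=cl(c)
def sub(a,b,u0,u1,v0,v1):
    w=W[v0:v1,u0:u1]; m=(w[...,2]>a)&(w[...,2]<b); vv,uu=np.nonzero(m); q=w[m]; print(len(q),'px',uu.mean()+u0,vv.mean()+v0,'mean',q.mean(0),'mid',(np.percentile(q,2,0)+np.percentile(q,98,0))/2); return q
print('table',np.nanmedian(W[100:150,400:500,2]))
sub(.083,.097,262,300,222,262)
sub(.036,.06,400,434,225,262)
print(np.nanmedian(W[236:250,412:424,2]))
for p in [(275,249)]: print('peg ray',onplane(c,*p,.09,True))
print('hinge ray',onplane(c,418,244,.042,True))
t=load('top'); s=load('scene')
print('top peg',onplane(t,288.5,213.5,.09),'hinge',onplane(t,238,232,.042))
q=W[(W[...,2]>.138)&(W[...,2]<.156)];th=np.radians(17)
q=q[(abs(q[:,0]-.65)<.1)]
X=q[:,:2]@np.array([np.cos(th),np.sin(th)]);print(np.histogram(X,bins=np.arange(.64,.72,.002))[0])
E
```

```text
table 0.00020991489632535276
239 px 275.9497907949791 248.6192468619247 mean [0.57151402 0.13642108 0.08944343] mid [0.57193735 0.13638017 0.087864  ]
557 px 417.6463195691203 245.91202872531417 mean [0.54085493 0.26189724 0.04006868] mid [0.54086891 0.26210025 0.03975158]
0.040246192092628835
peg ray [0.57188973 0.1358038  0.09      ]
hinge ray [0.53866465 0.26075824 0.042     ]
top peg [0.57226848 0.13338019 0.09      ] hinge [0.53707112 0.26137152 0.042     ]
[  0   0   0   0   0   0   0   0   2 989 405 316 291 244 158 120  65  56
  59  59  64  66 225 114 286  44   0   0   0   0   0   0   0   0   0   0
   0   0   0]
```

```bash
python3 -m pendant '[[-5,-18,20,0,-1.1,1.8,70],[-4,-17,30,0,0,0,70],[0,0,30,0,0,0,70],[0,0,0,0,0,0,70],[0,0,0,0,0,0,70],[0,0,0,0,0,0,70],[0,0,0,0,0,0,70],[0,0,0,0,0,0,70]]'
python3 -c "
from h import *;st()
s=monitor.read_state();m=R.from_rotvec(s['tool_rot']).as_matrix();print('togo mm',1000*m.T@(np.array([.5717,.1364,.066])-s['tool_pos']))"
```

```text
time: 2.82
tool_pos: [0.5734, 0.1428, 0.1335]
tool_rot: [-0.456, 3.098, 0.004]
wrist_force: [0.3, -0.0, 0.4]
width: 0.0616
t 2.82 pos [0.5734 0.1428 0.1335] x [-0.958 -0.288 -0.011] y [-0.288  0.958  0.001] z [ 0.01   0.004 -1.   ] F [ 0.3 -0.   0.4] w 0.0616 q [-0.32  0.42  0.01  1.84 -0.01  0.87  1.55]
togo mm [ 4.1789301  -5.65195508 67.49451731]
```

```bash
python3 -m pendant '[[3,-5,15,0,0.5,0,70],[1,-1,22,0,0,0,70],[0,0,22,0,0,0,70],[0,0,10,0,0,0,70],[0,0,0,0,0,0,70],[0,0,0,0,0,0,0],[0,0,0,0,0,0,0],[0,0,0,0,0,0,0]]'
python3 -c "
from h import *;st()
s=monitor.read_state();m=R.from_rotvec(s['tool_rot']).as_matrix();print('togo mm',1000*m.T@(np.array([.5717,.1364,.066])-s['tool_pos']))"
```

```text
time: 3.48
tool_pos: [0.576, 0.1371, 0.0669]
tool_rot: [-0.457, 3.095, 0.004]
wrist_force: [0.5, 0.2, -0.0]
width: 0.0484
t 3.48 pos [0.576  0.1371 0.0669] x [-0.957 -0.289 -0.013] y [-0.289  0.957  0.001] z [ 0.013  0.005 -1.   ] F [ 0.5  0.2 -0. ] w 0.0484 q [-0.31  0.5   0.01  1.89 -0.01  0.74  1.56]
togo mm [4.33870982 0.60576073 0.8715179 ]
```

```bash
python3 -m pendant '[[4,0,1,0,-0.7,0,0],[0,0,0,0,0,0,0],[0,0,0,0,0,0,0],[0,0,0,0,0,0,0],[0,0,0,0,0,0,0],[0,0,0,0,0,0,0],[0,0,0,0,0,0,0],[0,0,0,0,0,0,0]]'
python3 -m pendant '[[18,2,0,0,0,0,0],[18,4,0,0,0,0,0],[18,6,0,0,0,0,0],[16,9,0,0,0,0,0],[16,11,0,0,0,0,0],[15,14,0,0,0,0,0],[13,16,0,0,0,0,0],[10,16,0,0,0,0,0]]'
python3 -c "from h import *;st()"
```

```text
time: 4.15
tool_pos: [0.573, 0.1382, 0.0689]
tool_rot: [-0.456, 3.076, 0.012]
wrist_force: [-0.4, 0.4, 0.5]
width: 0.0133
time: 4.82
tool_pos: [0.4464, 0.1701, 0.0684]
tool_rot: [-0.413, 3.05, 0.004]
wrist_force: [1.6, -2.0, 1.1]
width: 0.0131
t 4.82 pos [0.4464 0.1701 0.0684] x [-0.962 -0.265 -0.064] y [-0.265  0.964 -0.006] z [ 0.063  0.011 -0.998] F [ 1.6 -2.   1.1] w 0.0131 q [-0.47  0.34  0.01  2.18  0.03  0.56  1.35]
```

```bash
python3 -m pendant '[[7,12,0,0,1,0,0],[5,12,0,0,1,0,0],[3,12,0,0,1,0,0],[1,12,0,0,1,0,0],[0,12,0,0,0,0,0],[-1,12,0,0,0,0,0],[-1,8,0,0,0,0,0],[0,5,0,0,0,0,0]]'
python3 - <<'E'
from h import *;st()
s=monitor.read_state();d=s['tool_pos'][:2]-np.array([.5405,.2615]);th=np.radians(17);print(np.linalg.norm(d),np.arctan2(-d@[np.cos(th),np.sin(th)],-d@[-np.sin(th),np.cos(th)]))
E
```

```text
time: 5.48
tool_pos: [0.4105, 0.2284, 0.0685]
tool_rot: [0.389, -3.097, 0.062]
wrist_force: [3.3, -8.7, 5.9]
width: 0.0137
t 5.48 pos [0.4105 0.2284 0.0685] x [-0.969 -0.247  0.024] y [-0.247  0.968 -0.037] z [-0.015 -0.042 -0.999] F [ 3.3 -8.7  5.9] w 0.0137 q [-0.62  0.36  0.    2.13  0.04  0.68  1.18]
0.1341473261387655 1.6178556572011775
```

```bash
python3 -m pendant '[[0,3,0,0,0,0,0],[0,0,0,0,0,0,0],[0,0,0,0,0,0,40],[0,0,0,0,0,0,40],[0,0,0,0,0,0,40],[0,0,0,0,0,0,40],[0,0,0,0,0,0,60],[0,0,-5,0,0,0,60]]'
python3 -m pendant '[[0,0,-20,0,0,0,70],[0,0,-35,0,0,0,100],[0,0,-40,0,0,0,100],[0,0,-40,0,0,0,100],[0,0,-30,0,0,0,100],[0,0,0,0,0,0,100],[0,0,0,0,0,0,100],[0,0,0,0,0,0,100]]'
python3 - <<'E'
from h import *;st()
cam('top','top1.png'); c=load('top');W=cloud(c)
P=W[(W[...,2]>.07)&(W[...,2]<.1)&(np.hypot(W[...,0]-.41,W[...,1]-.225)<.03)];print(len(P),P.mean(0) if len(P) else 0)
d=P.mean(0)[:2]-np.array([.5405,.2615]);th=np.radians(17);print(np.linalg.norm(d),np.arctan2(-d@[np.cos(th),np.sin(th)],-d@[-np.sin(th),np.cos(th)]))
E
```

```text
time: 6.15
tool_pos: [0.4106, 0.2301, 0.0733]
tool_rot: [0.386, -3.095, 0.067]
wrist_force: [-0.2, -0.3, 0.2]
width: 0.0411
time: 6.82
tool_pos: [0.4128, 0.239, 0.2487]
tool_rot: [0.39, -3.095, 0.065]
wrist_force: [0.3, 0.9, 0.1]
width: 0.0854
t 6.82 pos [0.4128 0.239  0.2487] x [-0.969 -0.247  0.027] y [-0.248  0.968 -0.039] z [-0.016 -0.044 -0.999] F [0.3 0.9 0.1] w 0.0854 q [-0.63  0.14  0.    1.93  0.03  1.11  1.18]
6 [0.41467357 0.22869383 0.08542392]
0.13003281985813928 1.612454698012122
```

```bash
python3 -m pendant '[[-10,-38,0,-1.1,-0.8,0,100],[-10,-38,0,-1.1,-0.7,0,100],[-10,-38,0,0,0,0,100],[-10,-38,0,0,0,0,100],[-10,-38,0,0,0,0,100],[-10,-38,0,0,0,0,100],[-10,-38,0,0,0,0,100],[-10,-38,0,0,0,0,100]]'
python3 -m pendant '[[-10,-38,0,0,0,0,100],[-10,-38,0,0,0,0,100],[-5,-18,0,0,0,0,100],[0,0,0,0,0,7,100],[0,0,0,0,0,7,100],[0,0,0,0,0,7,100],[0,0,0,0,0,7,100],[0,0,0,0,0,0,100]]'
python3 - <<'E'
from h import *;st()
c=cam('wrist','w2.png')
E
```

```text
time: 7.53
tool_pos: [0.5629, -0.0357, 0.2359]
tool_rot: [0.428, -3.088, -0.003]
wrist_force: [1.3, 0.7, 0.6]
width: 0.087
time: 8.2
tool_pos: [0.6079, -0.1389, 0.2158]
tool_rot: [-0.362, -3.067, 0.022]
wrist_force: [-0.8, 0.3, 0.1]
width: 0.0872
t 8.2 pos [ 0.6079 -0.1389  0.2158] x [-0.971  0.233  0.051] y [ 0.232  0.972 -0.02 ] z [-0.055 -0.008 -0.998] F [-0.8  0.3  0.1] w 0.0872 q [-0.13  0.43  0.38  1.65 -0.15  1.15  1.63]
```

View pics/w2.png

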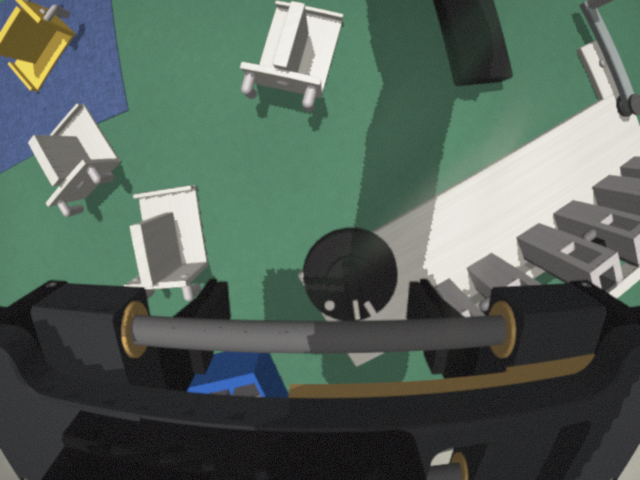

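Dial centred at (350,275) with dot (329,306), pointer (356,309), line (370,309).

```bash
cat >> h.py <<'E'
def wcloud(c):
    v,u=np.mgrid[0:480,0:640]; x=(u-c['cx'])/c['fx'];y=(v-c['cy'])/c['fy'];t=np.hypot(x,y)+1e-9;z=c['z_map']
    k=np.tan(t)/t*z; P=np.stack([x*k,-y*k,-z],-1); W=P@c['pose'][:3,:3].T+c['pose'][:3,3]; W[z==0]=np.nan; return W
def blobs(c,u0,u1,v0,v1,thr,fish,zs=(.039,.0665)):
    g=cv2.cvtColor(c['color'],cv2.COLOR_RGB2GRAY)[v0:v1,u0:u1]
    n,l,s,ce=cv2.connectedComponentsWithStats((g>thr).astype(np.uint8))
    for i in range(1,n):
        if s[i,4]>=5: 
            p=ce[i]+[u0,v0]; print(s[i,2:],np.round(p,1),*[np.round(onplane(c,*p,z,fish)[:2],4) for z in zs])
def ang(p,c): return np.arctan2(p[1]-c[1],p[0]-c[0])
E
python3 - <<'E'
from h import *
c=load('wrist'); W=wcloud(c)
blobs(c,310,392,235,318,120,True)
w=W[225:318,300:400];g=cv2.cvtColor(c['color'],cv2.COLOR_RGB2GRAY)[225:318,300:400]
bar=w[(w[...,2]>.058)&(w[...,2]<.075)];print('bar',len(bar),bar.mean(0),np.median(bar[:,2]))
q=bar[:,:2].astype(np.float32);print(cv2.minAreaRect(q))
dial=w[(w[...,2]>.032)&(w[...,2]<.046)&(g<110)];print('dial',cv2.minEnclosingCircle(dial[:,:2].astype(np.float32)),np.median(dial[:,2]))
t=load('top');print('top');blobs(t,372,410,160,205,130,False)
E
```

```text
[ 9  4 16] [315.  235.9] [ 0.6129 -0.1478] [ 0.6074 -0.1457]
[14 14 95] [387.  239.2] [ 0.6315 -0.0818] [ 0.6246 -0.085 ]
[ 27  20 268] [380.  310.6] [ 0.7023 -0.102 ] [ 0.6896 -0.1036]
[ 9  9 65] [329.2 305. ] [ 0.6843 -0.1504] [ 0.6731 -0.1481]
[ 7 17 74] [355.9 309.2] [ 0.6949 -0.1254] [ 0.6829 -0.1251]
[ 8  4 14] [325.9 316.1] [ 0.6954 -0.1564] [ 0.6833 -0.1536]
bar 803 [ 0.66329682 -0.12385599  0.06767845] 0.06792498305875516
((0.6653900146484375, -0.12398701906204224), (0.013687357306480408, 0.05046754702925682), 85.60736846923828)
dial ((0.6650567054748535, -0.12357451766729355), 0.026272259652614594) 0.04101622426392937
top
[ 35  19 329] [387.5 165.4] [ 0.7016 -0.1142] [ 0.6938 -0.1107]
[ 4  9 27] [393.3 170.7] [ 0.6875 -0.1283] [ 0.68   -0.1245]
[ 17  18 101] [375.9 199.1] [ 0.6154 -0.0824] [ 0.6093 -0.0795]
[10  4 20] [400.9 202.8] [ 0.6048 -0.1446] [ 0.5989 -0.1404]
[5 1 5] [392. 204.] [ 0.6022 -0.1223] [ 0.5964 -0.1186]
```

```bash
python3 -m pendant '[[0,0,0,0,-2.9,0,100],[0,0,0,0,0,7,100],[0,0,0,0,0,7,100],[0,0,0,0,0,7,100],[0,0,0,0,0,7,100],[0,0,0,0,0,7,100],[0,0,0,0,0,7,100],[0,0,0,0,0,7,100]]'
python3 -m pendant '[[0,0,0,0,0,7,100],[0,0,0,0,0,7,100],[0,0,0,0,0,7,100],[0,0,0,0,0,7,100],[0,0,0,0,0,5,100],[0,0,0,0,0,0,100],[0,0,0,0,0,0,100],[0,0,0,0,0,0,100]]'
cat >> h.py <<'E'
def go(x,y,z,yaw=None):
    s=monitor.read_state();m=R.from_rotvec(s['tool_rot']).as_matrix();st()
    print('togo mm',np.round(1000*m.T@(np.array([x,y,z])-s['tool_pos']),1))
    w=np.degrees(np.arctan2(m[1,1],m[0,1])); r=R.from_euler('z',-w,degrees=True)
    t=w if yaw is None else yaw
    D=np.array([[np.sin(np.radians(t)),np.cos(np.radians(t)),0],[-np.cos(np.radians(t)),np.sin(np.radians(t)),0],[0,0,-1.]])
    print('yaw',round(w,1),'turn deg',np.round(np.degrees(R.from_matrix(m.T@D).as_rotvec()),1))
E
python3 -c "from h import *;go(.665,-.1235,.13,-4)"
```

```text
time: 8.92
tool_pos: [0.6029, -0.1362, 0.207]
tool_rot: [-1.631, -2.676, 0.038]
wrist_force: [0.6, 0.5, -0.2]
width: 0.087
time: 9.58
tool_pos: [0.5991, -0.1327, 0.2]
tool_rot: [-2.323, -2.099, 0.054]
wrist_force: [-1.1, 0.3, 0.1]
width: 0.0869
t 9.58 pos [ 0.5991 -0.1327  0.2   ] x [ 0.1    0.995 -0.019] y [ 0.994 -0.101 -0.031] z [-0.032 -0.016 -0.999] F [-1.1  0.3  0.1] w 0.0869 q [-0.37  0.47  0.71  1.72 -0.31  1.1   0.34]
togo mm [17.1 66.7 67.6]Traceback (most recent call last):
  File "<string>", line 1, in <module>
    from h import *;go(.665,-.1235,.13,-4)
                    ~~^^^^^^^^^^^^^^^^^^^^
  File "h.py", line 45, in go
    print('yaw',round(w,1),'turn deg',np.round(np.degrees(R.from_matrix(m.T@D).as_rotvec()),1))
                                                          ~~~~~~~~~~~~~^^^^^^^
  File "scipy/spatial/transform/_rotation.pyx", line 1143, in scipy.spatial.transform._rotation.Rotation.from_matrix
ValueError: Non-positive determinant (left-handed or null coordinate frame) in rotation matrix 0: [[-0.99934622  0.03083697  0.01887337]
 [ 0.03140799  0.99903364  0.03074618]
 [ 0.01790702 -0.03131885  0.99934902]].
```

```bash
sed -i "s/D=np.array(.*/a,b=np.cos(np.radians(t)),np.sin(np.radians(t)); D=np.array([[-b,a,0],[a,b,0],[0,0,-1.]])/" h.py
python3 -c "from h import *;go(.665,-.1235,.13,-4)"
```

```text
t 9.58 pos [ 0.5991 -0.1327  0.2   ] x [ 0.1    0.995 -0.019] y [ 0.994 -0.101 -0.031] z [-0.032 -0.016 -0.999] F [-1.1  0.3  0.1] w 0.0869 q [-0.37  0.47  0.71  1.72 -0.31  1.1   0.34]
togo mm [17.1 66.7 67.6]
yaw -5.8 turn deg [-1.8  1.1 -1.8]
```

```bash
python3 -m pendant '[[4,16,0,-1.8,1.1,-1.8,100],[5,20,0,0,0,0,100],[5,20,10,0,0,0,100],[4,15,20,0,0,0,100],[0,0,20,0,0,0,100],[0,0,15,0,0,0,100],[0,0,0,0,0,0,100],[0,0,0,0,0,0,100]]'
python3 -c "
from h import *;go(.665,-.1235,.056,-4)
c=cam('wrist','w3.png');W=wcloud(c);b=W[(W[...,2]>.058)&(W[...,2]<.075)&(np.hypot(W[...,0]-.665,W[...,1]+.1235)<.035)];print(len(b),b.mean(0),cv2.minAreaRect(b[:,:2].astype(np.float32)))"
```

```text
time: 10.25
tool_pos: [0.6745, -0.1188, 0.1316]
tool_rot: [-2.27, -2.168, -0.009]
wrist_force: [-0.2, -0.9, 0.9]
width: 0.0868
t 10.25 pos [ 0.6745 -0.1188  0.1316] x [0.046 0.999 0.006] y [ 0.999 -0.046  0.003] z [ 0.003  0.006 -1.   ] F [-0.2 -0.9  0.9] w 0.0868 q [-0.3   0.63  0.62  1.63 -0.42  1.02  0.42]
togo mm [-5.6 -9.5 75.5]
yaw -2.6 turn deg [ 0.1 -0.3  1.4]
1767 [ 0.66644999 -0.12219627  0.06722064] ((0.6666995882987976, -0.12367340922355652), (0.014339069835841656, 0.05094803869724274), 86.0271224975586)
```

View pics/w3.png

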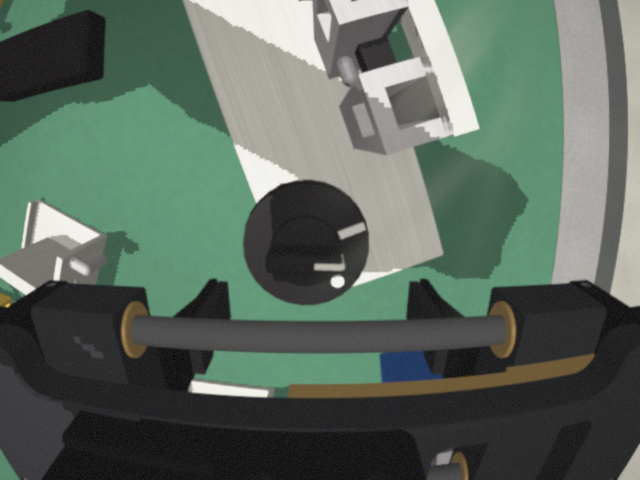

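Dial centre (306,242), line (351,231), dot (337,282), pointer (330,267) — compute the yaws.

```bash
python3 -c "
from h import *
c=load('wrist')
for z in (.039,.041):
  blobs(c,318,366,222,292,150,True,(z,))
g=cv2.cvtColor(c['color'],cv2.COLOR_RGB2GRAY);m=np.zeros_like(g);m[178:306,240:372]=g[178:306,240:372]<70
cn=max(cv2.findContours(m,0,1)[0],key=cv2.contourArea);h=cv2.convexHull(cn)[:,0];P=np.array([onplane(c,*p,.040,True)[:2] for p in h]);e=cv2.fitEllipse((P*1000).astype(np.float32));print(e)
"
```

```text
[ 26  15 191] [351.6 230.3] [ 0.6999 -0.1092]
[ 26   6 143] [330.1 266.7] [ 0.6836 -0.1357]
[ 13  20 119] [360.7 278.7] [ 0.7059 -0.1463]
[ 14  12 135] [337.3 281.3] [ 0.6886 -0.1475]
[ 26  15 191] [351.6 230.3] [ 0.6998 -0.1087]
[ 26   6 143] [330.1 266.7] [ 0.6836 -0.135 ]
[ 13  20 119] [360.7 278.7] [ 0.7057 -0.1455]
[ 14  12 135] [337.3 281.3] [ 0.6885 -0.1467]
((666.5715942382812, -118.2450942993164), (89.33678436279297, 92.4789810180664), 169.0737762451172)
```

```bash
python3 -m pendant '[[-3,-7,5,0,0,1.4,100],[-1,-2,20,0,0,0,100],[0,0,25,0,0,0,100],[0,0,20,0,0,0,100],[0,0,5,0,0,0,100],[0,0,0,0,0,0,0],[0,0,0,0,0,0,0],[0,0,0,0,0,0,0]]'
python3 -c "from h import *;go(.666,-.122,.056,-4)"
```

```text
time: 10.97
tool_pos: [0.6668, -0.126, 0.064]
tool_rot: [2.298, 2.129, 0.024]
wrist_force: [1.1, -0.6, 0.5]
width: 0.0744
t 10.97 pos [ 0.6668 -0.126   0.064 ] x [0.076 0.997 0.005] y [ 0.997 -0.076  0.016] z [ 0.017  0.004 -1.   ] F [ 1.1 -0.6  0.5] w 0.0744 q [-0.26  0.69  0.59  1.7  -0.48  0.88  0.45]
togo mm [ 3.9 -1.3  8. ]
yaw -4.4 turn deg [ 0.9 -0.3 -0.4]
```

```bash
python3 -m pendant '[[4,-1,8,0.9,0,0,0],[0,0,2,0,0,0,0],[0,0,0,0,0,0,0],[0,0,0,0,0,0,0],[0,0,0,0,0,0,0],[0,0,0,0,0,5,0],[0,0,0,0,0,6,0],[0,0,0,0,0,6,0]]'
python3 -c "from h import *;go(.666,-.122,.056,-50.8)"
```

```text
time: 11.63
tool_pos: [0.6653, -0.1221, 0.0568]
tool_rot: [-2.599, -1.754, -0.005]
wrist_force: [-1.1, -0.8, -1.8]
width: 0.05
t 11.63 pos [ 0.6653 -0.1221  0.0568] x [0.374 0.927 0.006] y [ 0.927 -0.374 -0.003] z [-0.     0.007 -1.   ] F [-1.1 -0.8 -1.8] w 0.05 q [-0.31  0.73  0.66  1.7  -0.55  0.91  0.19]
togo mm [0.3 0.6 0.8]
yaw -22.0 turn deg [-0.3 -0.3 28.8]
```

```bash
python3 -m pendant '[[0,0,0,0,0,6,0],[0,0,0,0,0,6,0],[0,0,0,0,0,6,0],[0,0,0,0,0,6,0],[0,0,0,0,0,3,0],[0,0,0,0,0,0,0],[0,0,0,0,0,0,0],[0,0,0,0,0,0,0]]'
python3 -c "from h import *;go(.666,-.122,.056,-50.8)"
```

```text
time: 12.3
tool_pos: [0.6655, -0.1223, 0.0568]
tool_rot: [-2.951, -1.068, -0.001]
wrist_force: [-0.7, -0.9, -0.0]
width: 0.0499
t 12.3 pos [ 0.6655 -0.1223  0.0568] x [0.768 0.64  0.002] y [ 0.64  -0.768 -0.003] z [-0.001  0.003 -1.   ] F [-0.7 -0.9 -0. ] w 0.0499 q [-0.39  0.77  0.79  1.7  -0.65  0.95 -0.22]
togo mm [0.5 0.1 0.8]
yaw -50.2 turn deg [-0.2 -0.1  0.6]
```

Good. Release, rise and check.

```bash
python3 -m pendant '[[0,0,0,0,0,0.6,0],[0,0,0,0,0,0,0],[0,0,0,0,0,0,100],[0,0,0,0,0,0,100],[0,0,0,0,0,0,100],[0,0,-10,0,0,0,100],[0,0,-35,0,0,0,100],[0,0,-40,0,0,0,100]]'
python3 -c "
from h import *
c=cam('wrist','w4.png');go(.7,-.1,.2,-95);cam('top')
W=wcloud(c);b=W[(W[...,2]>.058)&(W[...,2]<.075)&(np.hypot(W[...,0]-.665,W[...,1]+.1235)<.035)];print(len(b),b.mean(0),cv2.minAreaRect(b[:,:2].astype(np.float32)))
from meas import *
for b in bracket(load('top'),near=BR): print(b)"
```

```text
time: 12.97
tool_pos: [0.6618, -0.1199, 0.1368]
tool_rot: [-2.948, -1.053, 0.017]
wrist_force: [0.6, 0.3, 0.6]
width: 0.0814
t 13.02 pos [ 0.6665 -0.122   0.1461] x [0.774 0.633 0.003] y [ 0.633 -0.774 -0.004] z [-0.     0.005 -1.   ] F [ 2.  -1.6  5.2] w 0.0833 q [-0.43  0.68  0.86  1.64 -0.57  1.09 -0.29]
togo mm [ 40.1   4.  -53.8]
yaw -50.7 turn deg [-0.3 -0.1 44.3]
1721 [ 0.66725743 -0.12334573  0.06727035] ((0.6664112210273743, -0.12471812963485718), (0.014940614812076092, 0.05092647299170494), 38.953346252441406)
(array([ 0.5771, -0.3002]), np.float64(-8.2), np.float64(0.059), 120)
(array([ 0.4569, -0.3893]), np.float64(21.0), np.float64(0.058), 130)
(array([ 0.4272, -0.1214]), np.float64(-28.3), np.float64(0.0589), 121)
```

View pics/w4.png

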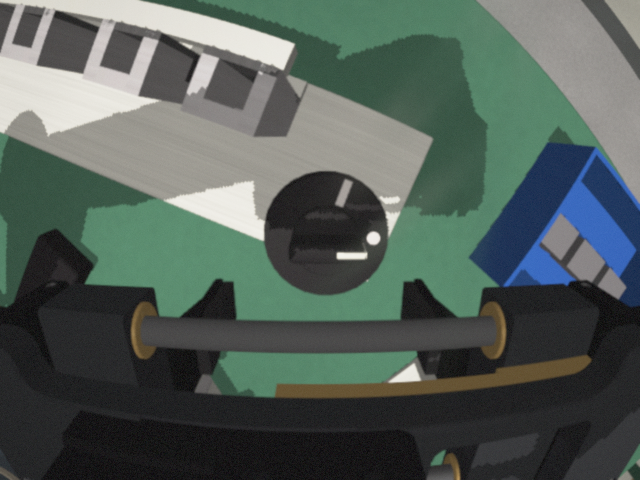

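```bash
python3 -c "
from h import *
c=load('wrist');c['pose'];
for z in (.04,.067): print([np.round(onplane(c,*p,z,True)[:2],4) for p in ((373,238),(343.5,193),(351.5,256))])
d=onplane(c,373,238,.04,True);l=onplane(c,343.5,193,.04,True);a=np.degrees(np.arctan2(*(l-d)[:2][::-1]));print('line yaw',a-90+34.4,'dot',a-90-34.4, np.linalg.norm(l-d))"

```

```text
[array([ 0.6903, -0.1483]), array([ 0.7016, -0.1105]), array([ 0.6699, -0.1451])]
[array([ 0.6937, -0.1406]), array([ 0.7039, -0.1067]), array([ 0.6754, -0.1378])]
line yaw 17.688405165570153 dot -51.111594834429845 0.039448218582374885
```

```bash
python3 -c "from h import *;go(.578,-.3,.16,-98)"
```

```text
t 13.07 pos [ 0.6668 -0.1223  0.1442] x [0.774 0.633 0.004] y [ 0.634 -0.774 -0.003] z [ 0.002  0.005 -1.   ] F [ 0.6 -0.1  0.3] w 0.0847 q [-0.43  0.68  0.86  1.64 -0.57  1.09 -0.29]
togo mm [-181.2   81.2  -16.7]
yaw -50.7 turn deg [-0.2 -0.2 47.3]
```

```bash
python3 -m pendant '[[-30,13,-5,0,0,0,100],[-36,16,-5,0,0,0,100],[-36,16,-5,0,0,0,100],[-36,16,-5,0,0,0,100],[-36,16,0,0,0,0,100],[-10,5,0,0,0,0,100],[0,0,0,0,0,7,100],[0,0,0,0,0,7,100]]'
python3 -m pendant '[[0,0,0,0,0,7,100],[0,0,0,0,0,7,100],[0,0,0,0,0,7,100],[0,0,0,0,0,7,100],[0,0,0,0,0,6,100],[0,0,0,0,0,0,100],[0,0,0,0,0,0,100],[0,0,0,0,0,0,100]]'
python3 -c "
from h import *
go(.578,-.3,.12,-98)
c=cam('wrist');W=wcloud(c)
from meas import *
for b in bracket(c,near=BR,W=W): print(b)
for b in bracket(c,near=BR,W=W,sat=256): print(b)"
```

```text
time: 13.73
tool_pos: [0.5775, -0.3091, 0.1704]
tool_rot: [-3.061, -0.706, -0.025]
wrist_force: [0.3, -0.4, 0.2]
width: 0.0867
time: 14.4
tool_pos: [0.5769, -0.3114, 0.1732]
tool_rot: [-3.129, 0.237, -0.03]
wrist_force: [-0.6, -0.1, -0.4]
width: 0.087
t 14.4 pos [ 0.5769 -0.3114  0.1732] x [ 0.988 -0.15   0.019] y [-0.15  -0.989 -0.005] z [ 0.019  0.003 -1.   ] F [-0.6 -0.1 -0.4] w 0.087 q [-0.25  0.7   1.09  1.69 -0.69  1.16 -0.7 ]
togo mm [ -1.6 -11.2  53.2]
yaw -98.6 turn deg [-0.3 -1.1 -0.7]
(array([ 0.5816, -0.3032]), np.float64(-7.2), np.float64(0.0593), 1394)
(array([ 0.4601, -0.3898]), np.float64(27.5), np.float64(0.0387), 134)
None
(array([ 0.5816, -0.3032]), np.float64(-7.2), np.float64(0.0593), 1394)
(array([ 0.4601, -0.3898]), np.float64(27.5), np.float64(0.0387), 134)
None
```

```bash
python3 -m pendant '[[1,-9,10,0,-1.1,0,60],[1,-1,20,0,0,0,60],[0,0,30,0,0,0,60],[0,0,30,0,0,0,60],[0,0,20,0,0,0,60],[0,0,4,0,0,0,60],[0,0,0,0,0,0,60],[0,0,0,0,0,0,60]]'
python3 -c "
from h import *
go(.581,-.302,.047,-97.5)"
```

```text
time: 15.12
tool_pos: [0.5846, -0.2954, 0.053]
tool_rot: [-3.123, 0.216, 0.002]
wrist_force: [0.0, 0.6, 0.7]
width: 0.0532
t 15.12 pos [ 0.5846 -0.2954  0.053 ] x [ 0.99  -0.138 -0.002] y [-0.138 -0.99  -0.011] z [-0.     0.012 -1.   ] F [0.  0.6 0.7] w 0.0532 q [-0.21  0.83  0.97  1.76 -0.81  1.01 -0.63]
togo mm [-2.7  7.1  5.9]
yaw -97.9 turn deg [-0.7  0.1 -0.4]
```

```bash
python3 -m pendant '[[-2,7,6,-0.7,0,0,60],[-1,1,1,0,0,0,60],[0,0,0,0,0,0,0],[0,0,0,0,0,0,0],[0,0,0,0,0,0,0],[0,0,0,0,0,0,0],[0,0,0,0,0,0,0],[0,0,0,0,0,0,0]]'
python3 -c "
from h import *
go(.581,-.302,.047,-97.5)"
```

```text
time: 15.78
tool_pos: [0.5831, -0.3059, 0.0514]
tool_rot: [3.129, -0.216, 0.011]
wrist_force: [-0.3, 0.2, 0.3]
width: 0.0202
t 15.78 pos [ 0.5831 -0.3059  0.0514] x [ 0.991 -0.137  0.007] y [-0.137 -0.991  0.005] z [ 0.006 -0.006 -1.   ] F [-0.3  0.2  0.3] w 0.0202 q [-0.2   0.83  0.97  1.76 -0.82  0.99 -0.61]
togo mm [-2.7 -3.6  4.3]
yaw -97.9 turn deg [ 0.3 -0.4 -0.4]
```

```bash
python3 -m pendant '[[0,-2,4,0,0,0,10],[0,0,0,0,0,0,0],[0,0,0,0,0,0,0],[0,0,0,0,0,0,0],[0,0,0,0,0,0,0],[0,0,0,0,0,0,0],[0,0,-10,0,0,0,0],[0,0,-15,0,0,0,0]]'
python3 -c "
from h import *
go(.581,-.302,.2,-97.5)"
```

```text
time: 16.45
tool_pos: [0.5814, -0.3015, 0.0697]
tool_rot: [3.132, -0.216, 0.0]
wrist_force: [1.1, -0.5, -1.1]
width: 0.0119
t 16.45 pos [ 0.5814 -0.3015  0.0697] x [ 0.991 -0.137  0.   ] y [-0.137 -0.991  0.002] z [ 0.    -0.002 -1.   ] F [ 1.1 -0.5 -1.1] w 0.0119 q [-0.22  0.81  0.99  1.76 -0.79  1.02 -0.63]
togo mm [  -0.3    0.8 -130.3]
yaw -97.9 turn deg [ 0.1 -0.  -0.4]
```

```bash
python3 -m pendant '[[0,0,-25,0,0,0,0],[0,0,-30,0,0,0,0],[0,0,-30,0,0,0,0],[0,0,-30,0,0,0,0],[0,0,-15,0,0,0,0],[0,-10,0,0,0,0,0],[0,-25,0,0,0,-2,0],[0,-30,0,0,0,-3,0]]'
python3 -m pendant '[[0,-30,0,0,0,-4,0],[0,-30,0,0,0,-4,0],[0,-30,0,0,0,-4,0],[0,-30,0,0,0,-4,0],[0,-25,0,0,0,-3,0],[0,0,0,0,0,0,0],[0,0,0,0,0,0,0],[0,0,0,0,0,0,0]]'
python3 -c "
from h import *
go(.5936,-.0365,.2,-73)"
```

```text
time: 17.12
tool_pos: [0.5851, -0.2438, 0.2153]
tool_rot: [3.13, -0.1, 0.007]
wrist_force: [0.3, 0.3, -2.2]
width: 0.0117
time: 17.78
tool_pos: [0.5689, -0.077, 0.2083]
tool_rot: [-3.105, -0.468, 0.011]
wrist_force: [0.2, -0.0, -3.1]
width: 0.0118
t 17.78 pos [ 0.5689 -0.077   0.2083] x [ 0.956  0.295 -0.007] y [ 0.295 -0.956 -0.003] z [-0.007  0.001 -1.   ] F [ 0.2 -0.  -3.1] w 0.0118 q [-0.73  0.52  1.12  1.83 -0.52  1.13 -0.7 ]
togo mm [ 35.6 -31.4   8.2]
yaw -72.9 turn deg [-0.2  0.4  0.1]
```

```bash
python3 -m pendant '[[15,-16,0,0,0.4,0,0],[18,-16,0,0,0,0,0],[4,-2,4,0,0,0,0],[0,0,4,0,0,0,0],[0,0,0,0,0,0,0],[0,0,0,0,0,0,0],[0,0,0,0,0,0,0],[0,0,0,0,0,0,0]]'
python3 -c "
from h import *
go(.5936,-.0365,.2,-73)
c=cam('scene');p=c['pose'];P=np.linalg.inv(p)@np.array([.65,-.02,.18,1]);u=c['cx']+c['fx']*P[0]/-P[2];v=c['cy']-c['fy']*P[1]/-P[2];print(u,v)
u=int(u);v=int(v);cv2.imwrite('pics/s5.png',cv2.resize(c['color'][v-90:v+90,u-120:u+120],None,fx=3.3,fy=3.3,interpolation=cv2.INTER_CUBIC)[:,:,::-1]);print(u-120,v-90)"
```

```text
time: 18.45
tool_pos: [0.5918, -0.0429, 0.1991]
tool_rot: [3.109, 0.439, -0.005]
wrist_force: [0.7, -0.4, -2.3]
width: 0.0118
t 18.45 pos [ 0.5918 -0.0429  0.1991] x [ 0.961  0.277 -0.003] y [ 0.277 -0.961  0.001] z [-0.003 -0.002 -1.   ] F [ 0.7 -0.4 -2.3] w 0.0118 q [-0.76  0.57  1.11  1.8  -0.55  1.13 -0.76]
togo mm [ 3.5 -5.6 -0.9]
yaw -73.9 turn deg [ 0.1  0.2 -0.9]
285.83711992791893 268.2132433746221
165 178
```

View pics/s5.png

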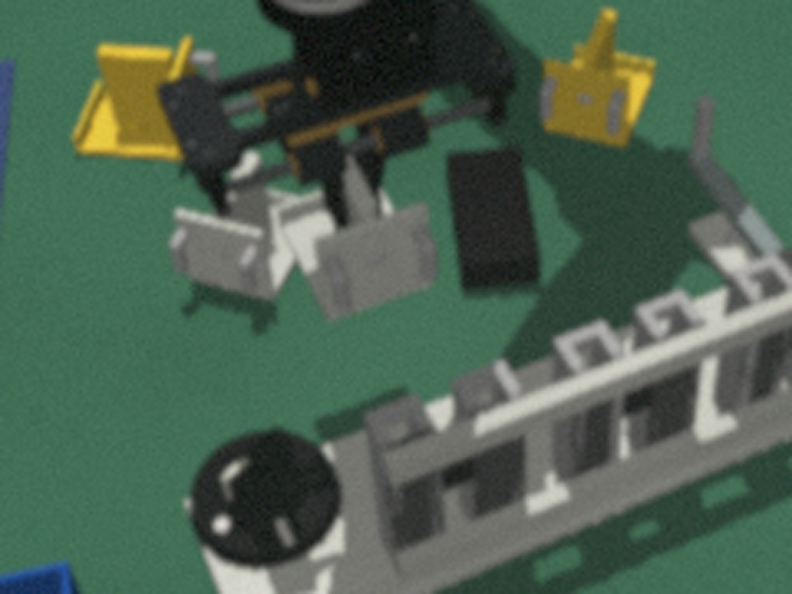

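Bracket held level with plate square to the rack at crop (375,260). Measure the plate.

```bash
cat > plate.py <<'E'
from meas import *
th=np.radians(17.0);ry=np.array([-np.sin(th),np.cos(th)]);rx=np.array([np.cos(th),np.sin(th)])
def plate(c):
    s=monitor.read_state();t=s['tool_pos'];W=cloud(c).reshape(-1,3)
    W=W[np.isfinite(W[:,0])];L=np.c_[(W[:,:2]-t[:2])@rx,(W[:,:2]-t[:2])@ry,W[:,2]-t[2]]
    q=L[(abs(L[:,0]-.04)<.012)&(abs(L[:,1])<.045)&(L[:,2]>-.06)&(L[:,2]<.04)]
    A=np.c_[q[:,1],q[:,2],np.ones(len(q))];k=np.linalg.lstsq(A,q[:,0],rcond=None)[0]
    print('n',len(q),'slopes y,z',np.round(k,4),'Y range',np.round(np.percentile(q[:,1],[1,3,97,99]),4),'Z range',np.round(np.percentile(q[:,2],[1,3,97,99]),4))
    r=L[(abs(L[:,0]-.058)<.007)&(abs(L[:,1])<.045)&(L[:,2]>-.07)&(L[:,2]<.04)]
    for sgn in(-1,1):
        w=r[r[:,1]*sgn>0];print('claw',len(w),np.round(w.mean(0),4),np.round(np.percentile(w,[3,97],axis=0),4).tolist())
if __name__=='__main__': plate(load('scene'))
E
python3 plate.py
```

```text
n 840 slopes y,z [0.0066 0.0129 0.036 ] Y range [-0.0335 -0.0327  0.0316  0.0345] Z range [-0.0483 -0.0466  0.024   0.0313]
claw 55 [ 0.0539 -0.0277 -0.0023] [[0.0512, -0.0317, -0.018], [0.0563, -0.0232, 0.0119]]
claw 54 [ 0.0546  0.0279 -0.0034] [[0.0516, 0.024, -0.0184], [0.0572, 0.0326, 0.0106]]
```

```bash
python3 -m pendant '[[0,-5,10,0,0,-0.9,0],[0,-1,25,0,0,0,0],[0,0,30,0,0,0,0],[0,0,12,0,0,0,0],[0,0,4,0,0,0,0],[0,0,0,0,0,0,0],[0,0,0,0,0,0,0],[0,0,0,0,0,0,0]]'
python3 -c "
from plate import *
go(.651,-.019,.116,-73)
s=monitor.read_state()['tool_pos'];print('rack X,Y',s[:2]@rx,s[:2]@ry)"
```

```text
time: 19.17
tool_pos: [0.5907, -0.0382, 0.1164]
tool_rot: [3.105, 0.465, 0.002]
wrist_force: [-0.8, 0.5, -1.6]
width: 0.0116
t 19.17 pos [ 0.5907 -0.0382  0.1164] x [0.956 0.293 0.001] y [ 0.293 -0.956  0.002] z [ 0.002 -0.001 -1.   ] F [-0.8  0.5 -1.6] w 0.0116 q [-0.7   0.65  1.01  1.88 -0.66  0.99 -0.67]
togo mm [63.3 -0.7  0.5]
yaw -73.0 turn deg [ 0.1 -0.1  0. ]
rack X,Y 0.5536782429934337 -0.20921075249332377
```

```bash
python3 -m pendant '[[10,-0.5,0,0,0,0,0],[12,0,0,0,0,0,0],[12,0,0,0,0,0,0],[10,0,0,0,0,0,0],[8,0,0,0,0,0,0],[6,0,0,0,0,0,0],[0,0,0,0,0,0,0],[0,0,0,0,0,0,0]]'
python3 -c "
from plate import *
go(.651,-.019,.116,-73)
s=monitor.read_state()['tool_pos'];print('rack X,Y',s[:2]@rx,s[:2]@ry)"
```

```text
time: 19.83
tool_pos: [0.6547, -0.0186, 0.1225]
tool_rot: [3.104, 0.469, 0.018]
wrist_force: [-0.2, -0.2, -4.1]
width: 0.0116
t 19.83 pos [ 0.6547 -0.0186  0.1225] x [0.955 0.295 0.011] y [ 0.295 -0.955  0.004] z [ 0.011 -0.001 -1.   ] F [-0.2 -0.2 -4.1] w 0.0116 q [-0.67  0.72  0.98  1.73 -0.68  1.06 -0.73]
togo mm [-3.8 -0.8  6.5]
yaw -72.8 turn deg [ 0.2 -0.6  0.2]
rack X,Y 0.6206963114076252 -0.20922809373052068
```

```bash
python3 -m pendant '[[0,0,5,0,-0.6,0,0],[0,0,6,0,0,0,0],[0,0,6,0,0,0,0],[0,0,4,0,0,0,0],[0,0,2,0,0,0,0],[0,0,0,0,0,0,0],[0,0,0,0,0,0,0],[0,0,0,0,0,0,0]]'
python3 -c "
from plate import *
go(.651,-.019,.088,-73)
s=monitor.read_state()['tool_pos'];print('rack X,Y',s[:2]@rx,s[:2]@ry)
plate(cam('scene'))"
```

```text
time: 20.5
tool_pos: [0.6549, -0.0195, 0.0989]
tool_rot: [3.104, 0.465, 0.004]
wrist_force: [-0.3, 0.9, -2.1]
width: 0.0115
t 20.5 pos [ 0.6549 -0.0195  0.0989] x [0.956 0.293 0.002] y [ 0.293 -0.956  0.004] z [ 0.003 -0.003 -1.   ] F [-0.3  0.9 -2.1] w 0.0115 q [-0.65  0.75  0.96  1.74 -0.7   1.03 -0.71]
togo mm [-3.6 -1.7 10.9]
yaw -73.0 turn deg [ 0.2 -0.1  0. ]
rack X,Y 0.6205327335863873 -0.21014612820001696
n 256 slopes y,z [-0.0566 -0.016   0.0397] Y range [-0.0431 -0.0429  0.0391  0.0396] Z range [-0.0561 -0.0494  0.0392  0.0396]
claw 69 [ 0.0582 -0.0385 -0.0096] [[0.0513, -0.0432, -0.0634], [0.0646, -0.0028, 0.0363]]
claw 50 [ 0.0591  0.0139 -0.0214] [[0.0518, 0.0022, -0.0665], [0.0649, 0.0392, 0.0386]]
```

```bash
python3 -m pendant '[[0,0,4,0,0,0,0],[0,0,4,0,0,0,0],[0,0,4,0,0,0,0],[0,0,3,0,0,0,0],[0,0,3,0,0,0,0],[0,0,2,0,0,0,0],[0,0,2,0,0,0,0],[0,0,0,0,0,0,0]]'
python3 -c "
from plate import *
go(.651,-.019,.088,-73)
s=monitor.read_state()['tool_pos'];print('rack X,Y',s[:2]@rx,s[:2]@ry)"
```

```text
time: 21.22
tool_pos: [0.6549, -0.0205, 0.0856]
tool_rot: [-3.103, -0.465, -0.007]
wrist_force: [-0.3, -0.1, -2.4]
width: 0.0119
t 21.22 pos [ 0.6549 -0.0205  0.0856] x [0.956 0.293 0.005] y [ 0.293 -0.956 -0.004] z [ 0.003  0.005 -1.   ] F [-0.3 -0.1 -2.4] w 0.0119 q [-0.64  0.76  0.94  1.75 -0.72  1.01 -0.7 ]
togo mm [-3.3 -2.6 -2.4]
yaw -73.0 turn deg [-0.2 -0.3  0. ]
rack X,Y 0.6202894461584527 -0.21104981555721597
```

```bash
python3 -c "
from h import *
c=cam('scene');u,v=285,290
a=cv2.resize(c['color'][v-50:v+60,u-70:u+80],None,fx=4,fy=4,interpolation=cv2.INTER_CUBIC)
t=cam('wrist','w6.png');b=cv2.resize(t['color'],(560,420))
cv2.imwrite('pics/s6.png',a[:,:,::-1])"
```

```text
(no output)
```

View pics/s6.png

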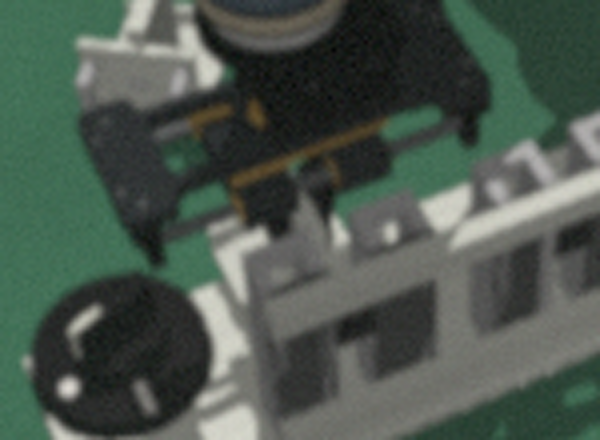

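```bash
python3 -m pendant '[[0,0,0,0,0,0,40],[0,0,0,0,0,0,40],[0,0,0,0,0,0,40],[0,0,0,0,0,0,40],[0,0,-5,0,0,0,40],[0,0,-25,0,0,0,40],[0,0,-35,0,0,0,40],[0,0,-30,0,0,0,40]]'
python3 -c "
from plate import *
go(.651,-.019,.088,-73)
for n in('wrist','top','scene'):
    c=cam(n);W=wcloud(c) if n=='wrist' else cloud(c)
    X=W[...,:2]@rx-.617;Y=W[...,:2]@ry+.2085
    m=(abs(Y)<.012)&(X>-.03)&(X<.03)&(W[...,2]>.11)&(W[...,2]<.15)
    q=W[m];print(n,m.sum(),np.histogram(q[:,2],np.arange(.11,.151,.002))[0],'Ymean',Y[m].mean(),'X',np.percentile(X[m],[2,98]) if m.sum() else 0)"

```

```text
time: 21.98
tool_pos: [0.6511, -0.0193, 0.1744]
tool_rot: [-3.103, -0.465, 0.017]
wrist_force: [1.3, -0.2, 0.1]
width: 0.0346
t 21.98 pos [ 0.6511 -0.0193  0.1744] x [ 0.956  0.293 -0.01 ] y [ 0.293 -0.956 -0.005] z [-0.011  0.002 -1.   ] F [ 1.3 -0.2  0.1] w 0.0346 q [-0.69  0.67  1.02  1.68 -0.62  1.16 -0.77]
togo mm [ 0.9  0.1 86.4]
yaw -73.0 turn deg [-0.3  0.6  0. ]
wrist 1665 [  0   0   0   0  12 643 958  52   0   0   0   0   0   0   0   0   0   0
   0   0] Ymean -0.004135899600618637 X [-0.02454585  0.02917288]
top 26 [2 0 0 1 7 8 6 1 1 0 0 0 0 0 0 0 0 0 0 0] Ymean -0.0016494920935733021 X [-0.02914468 -0.0162566 ]
scene 143 [ 3  5  6  9 49 55 14  2  0  0  0  0  0  0  0  0  0  0  0  0] Ymean -0.0016679963437618978 X [-0.02564452  0.02918192]
```

```bash
python3 -m pendant '[[-10,10,-15,0,0,0,60],[-24,24,-15,0,0,0,60],[-27,27,0,0,0,0,60],[-27,27,0,0,0,0,60],[-27,27,0,0,0,0,60],[-27,27,0,0,0,0,60],[-27,27,0,0,0,0,60],[-27,27,0,0,0,0,60]]'
python3 -m pendant '[[-27,27,0,0,0,-2,60],[-27,27,0,0,0,-2,60],[-20,20,0,0,0,-1,60],[0,0,0,0,0,0,60],[0,0,0,0,0,0,60],[0,0,0,0,0,0,60],[0,0,0,0,0,0,60],[0,0,0,0,0,0,60]]'
python3 -c "
from meas import *
go(.459,-.3895,.1,-68.2)
c=cam('wrist');W=wcloud(c)
for b in bracket(c,near=BR,W=W): print(b)
c=cam('top')
for b in bracket(c,near=BR): print(b)
c=cam('scene')
for b in bracket(c,near=BR): print(b)"
```

```text
time: 22.8
tool_pos: [0.5243, -0.2587, 0.1975]
tool_rot: [-3.089, -0.507, 0.022]
wrist_force: [1.1, -0.0, -0.7]
width: 0.0519
time: 23.47
tool_pos: [0.4687, -0.3622, 0.1913]
tool_rot: [-3.062, -0.624, 0.036]
wrist_force: [-0.1, -0.6, 0.7]
width: 0.052
t 23.47 pos [ 0.4687 -0.3622  0.1913] x [ 0.92   0.392 -0.019] y [ 0.391 -0.92  -0.021] z [-0.026  0.012 -1.   ] F [-0.1 -0.6  0.7] w 0.052 q [-0.13  0.55  1.02  1.79 -0.5   1.12 -0.1 ]
togo mm [-17.9  23.2  91.2]
yaw -67.0 turn deg [-1.2  1.1  1.2]
None
(array([ 0.4617, -0.3922]), np.float64(22.0), np.float64(0.0579), 1142)
(array([ 0.454 , -0.0919]), np.float64(-20.1), np.float64(0.0552), 609)
None
None
(array([ 0.4505, -0.0877]), np.float64(-18.9), np.float64(0.0567), 96)
None
(array([ 0.4601, -0.3895]), np.float64(22.4), np.float64(0.0612), 103)
(array([ 0.4502, -0.0864]), np.float64(-19.1), np.float64(0.0545), 60)
```

```bash
python3 -m pendant '[[-8,12,15,-1.2,1.1,1.2,60],[-8,11,25,0,0,0,60],[-3,4,30,0,0,0,60],[0,0,30,0,0,0,60],[0,0,25,0,0,0,60],[0,0,6,0,0,0,60],[0,0,0,0,0,0,60],[0,0,0,0,0,0,60]]'
python3 -c "
from h import *
go(.461,-.391,.0475,-68)"
```

```text
time: 24.28
tool_pos: [0.4696, -0.3923, 0.0579]
tool_rot: [3.075, 0.614, 0.011]
wrist_force: [-0.6, -0.5, 0.7]
width: 0.0522
t 24.28 pos [ 0.4696 -0.3923  0.0579] x [0.923 0.384 0.006] y [ 0.384 -0.923  0.007] z [ 0.008 -0.004 -1.   ] F [-0.6 -0.5  0.7] w 0.0522 q [ 0.04  0.7   0.86  1.87 -0.69  0.88  0.06]
togo mm [-7.5 -4.5 10.4]
yaw -67.4 turn deg [ 0.4 -0.3  0.6]
```

```bash
python3 -m pendant '[[-6,-4,8,0.4,0,0.6,50],[-2,0,4,0,0,0,40],[0,0,2,0,0,0,30],[0,0,0,0,0,0,0],[0,0,0,0,0,0,0],[0,0,0,0,0,0,0],[0,0,0,0,0,0,0],[0,0,0,0,0,0,0]]'
python3 -c "
from h import *
go(.461,-.391,.0475,-68)"
```

```text
time: 24.95
tool_pos: [0.4632, -0.3932, 0.0487]
tool_rot: [3.08, 0.6, 0.02]
wrist_force: [-0.5, -0.1, -1.1]
width: 0.0119
t 24.95 pos [ 0.4632 -0.3932  0.0487] x [0.927 0.375 0.012] y [ 0.375 -0.927  0.006] z [ 0.013 -0.002 -1.   ] F [-0.5 -0.1 -1.1] w 0.0119 q [ 0.05  0.71  0.85  1.89 -0.71  0.86  0.08]
togo mm [-1.2 -2.9  1.2]
yaw -68.0 turn deg [ 0.4 -0.7  0.1]
```

```bash
python3 -m pendant '[[0,0,-15,0,-0.7,0,0],[0,0,-25,0,0,0,0],[0,0,-35,0,0,0,0],[0,0,-35,0,0,0,0],[0,0,-35,0,0,0,0],[0,0,-10,0,0,0,0],[10,-15,0,0,0,0,0],[20,-31,0,0,0,0,0]]'
python3 -m pendant '[[20,-31,0,0,0,0,0],[20,-31,0,0,0,0,0],[20,-31,0,0,0,0,0],[20,-31,0,0,0,0,0],[20,-31,0,0,0,0,0],[20,-31,0,0,0,1,0],[20,-31,0,0,0,1,0],[20,-31,0,0,0,1,0]]'
python3 -m pendant '[[20,-31,0,0,0,1,0],[20,-31,0,0,0,1,0],[10,-16,0,0,0,0,0],[5,-8,0,0,0,0,0],[0,0,0,0,0,0,0],[0,0,0,0,0,0,0],[0,0,0,0,0,0,0],[0,0,0,0,0,0,0]]'
python3 -c "
from plate import *
go(.5535,.0809,.2,-73);plate(cam('scene'))"
```

```text
time: 25.62
tool_pos: [0.4689, -0.3436, 0.2084]
tool_rot: [3.078, 0.58, -0.01]
wrist_force: [0.6, 0.5, -1.6]
width: 0.0114
time: 26.28
tool_pos: [0.5271, -0.0428, 0.2011]
tool_rot: [3.099, 0.483, -0.014]
wrist_force: [1.2, -0.8, -2.1]
width: 0.012
time: 26.95
tool_pos: [0.5526, 0.0692, 0.1944]
tool_rot: [3.106, 0.446, -0.027]
wrist_force: [-0.2, -0.8, -2.0]
width: 0.0117
t 26.95 pos [0.5526 0.0692 0.1944] x [ 0.96   0.281 -0.018] y [ 0.281 -0.96   0.001] z [-0.016 -0.006 -1.   ] F [-0.2 -0.8 -2. ] w 0.0117 q [-1.02  0.53  1.15  1.88 -0.53  1.11 -0.95]
togo mm [  4.1 -11.   -5.7]
yaw -73.7 turn deg [ 0.1  1.  -0.7]
n 752 slopes y,z [0.0044 0.0134 0.0373] Y range [-0.0332 -0.0328  0.0323  0.0341] Z range [-0.0506 -0.0483  0.0255  0.0306]
claw 55 [ 0.0553 -0.0281 -0.0036] [[0.0515, -0.0317, -0.0202], [0.0584, -0.0242, 0.0095]]
claw 56 [ 0.0557  0.0282 -0.0049] [[0.0522, 0.0244, -0.0202], [0.0585, 0.033, 0.0087]]
```

```bash
python3 -m pendant '[[3,-9,15,0,0.8,-0.7,0],[1,-2,25,0,0,0,0],[0,0,25,0,0,0,0],[0,0,9,0,0,0,0],[0,0,2,0,0,0,0],[0,0,0,0,0,0,0],[0,0,0,0,0,0,0],[0,0,0,0,0,0,0]]'
python3 -c "
from plate import *
go(.6147,.0996,.117,-73)
s=monitor.read_state()['tool_pos'];print('rack X,Y',s[:2]@rx,s[:2]@ry)"
```

```text
time: 27.67
tool_pos: [0.5555, 0.0694, 0.1214]
tool_rot: [3.11, 0.437, 0.01]
wrist_force: [0.2, -0.3, -1.7]
width: 0.012
t 27.67 pos [0.5555 0.0694 0.1214] x [0.961 0.275 0.006] y [ 0.275 -0.961  0.002] z [ 0.006 -0.001 -1.   ] F [ 0.2 -0.3 -1.7] w 0.012 q [-0.95  0.6   1.05  1.96 -0.64  0.96 -0.87]
togo mm [ 65.3 -12.8   4.8]
yaw -74.0 turn deg [ 0.1 -0.3 -1. ]
rack X,Y 0.5514662860139335 -0.09607066055617025
```

```bash
python3 -m pendant '[[0,-6,2,0,0,-1,0],[0,-6,2,0,0,0,0],[0,-2,0,0,0,0,0],[0,0,0,0,0,0,0],[0,0,0,0,0,0,0],[0,0,0,0,0,0,0],[0,0,0,0,0,0,0],[0,0,0,0,0,0,0]]'
python3 -c "
from plate import *
go(.6147,.0996,.117,-73)
s=monitor.read_state()['tool_pos'];print('rack X,Y',s[:2]@rx,s[:2]@ry)"
```

```text
time: 28.33
tool_pos: [0.5533, 0.0854, 0.1203]
tool_rot: [3.106, 0.47, 0.02]
wrist_force: [0.2, 0.3, -2.8]
width: 0.0119
t 28.33 pos [0.5533 0.0854 0.1203] x [0.955 0.296 0.012] y [ 0.296 -0.955  0.002] z [ 0.012  0.002 -1.   ] F [ 0.2  0.3 -2.8] w 0.0119 q [-0.98  0.6   1.05  1.96 -0.64  0.95 -0.88]
togo mm [62.8  4.6  4.1]
yaw -72.8 turn deg [ 0.1 -0.7  0.2]
rack X,Y 0.5540647132546459 -0.08013114186748707
```

```bash
python3 -m pendant '[[0,4.4,3,0,-0.7,0,0],[0,0,1,0,0,0,0],[0,0,0,0,0,0,0],[0,0,0,0,0,0,0],[8,0,0,0,0,0,0],[10,0,0,0,0,0,0],[8,0,0,0,0,0,0],[0,0,0,0,0,0,0]]'
python3 -c "
from plate import *
go(.6147,.0996,.117,-73)
s=monitor.read_state()['tool_pos'];print('rack X,Y',s[:2]@rx,s[:2]@ry)"
```

```text
time: 29.0
tool_pos: [0.5826, 0.0887, 0.1157]
tool_rot: [3.104, 0.468, -0.0]
wrist_force: [1.0, 0.5, -1.9]
width: 0.012
t 29.0 pos [0.5826 0.0887 0.1157] x [ 0.956  0.295 -0.001] y [ 0.295 -0.956  0.003] z [ 0.    -0.003 -1.   ] F [ 1.   0.5 -1.9] w 0.012 q [-0.93  0.65  1.02  1.89 -0.66  0.99 -0.88]
togo mm [33.9 -1.  -1.3]
yaw -72.8 turn deg [0.1 0.  0.2]
rack X,Y 0.5830595503296676 -0.08554397996546002
```

```bash
python3 -m pendant '[[8,-1,-1,0,0,0,0],[9,0,0,0,0,0,0],[9,0,0,0,0,0,0],[8,0,0,0,0,0,0],[4,0,0,0,0,0,0],[0,0,0,0,0,0,0],[0,0,0,0,0,0,0],[0,0,0,0,0,0,0]]'
python3 -c "
from plate import *
go(.6147,.0996,.117,-73)
s=monitor.read_state()['tool_pos'];print('rack X,Y',s[:2]@rx,s[:2]@ry)"
```

```text
time: 29.67
tool_pos: [0.6182, 0.1006, 0.1146]
tool_rot: [3.103, 0.468, -0.024]
wrist_force: [-1.8, -0.9, -1.5]
width: 0.0119
t 29.67 pos [0.6182 0.1006 0.1146] x [ 0.955  0.295 -0.016] y [ 0.295 -0.956  0.001] z [-0.015 -0.005 -1.   ] F [-1.8 -0.9 -1.5] w 0.0119 q [-0.88  0.71  0.99  1.79 -0.67  1.05 -0.91]
togo mm [-3.7 -0.1 -2.3]
yaw -72.9 turn deg [0.  0.9 0.1]
rack X,Y 0.6205925962325356 -0.08456358886934344
```

```bash
python3 -m pendant '[[1,0,5,0,0.9,0,0],[0,0,6,0,0,0,0],[0,0,6,0,0,0,0],[0,0,5,0,0,0,0],[0,0,4,0,0,0,0],[0,0,3,0,0,0,0],[0,0,2,0,0,0,0],[0,0,0,0,0,0,0]]'
python3 -c "
from plate import *
go(.6147,.0996,.087,-73)
s=monitor.read_state()['tool_pos'];print('rack X,Y',s[:2]@rx,s[:2]@ry)"
```

```text
time: 30.33
tool_pos: [0.6172, 0.0995, 0.0872]
tool_rot: [-3.102, -0.467, 0.01]
wrist_force: [-1.6, 0.4, -2.6]
width: 0.0118
t 30.33 pos [0.6172 0.0995 0.0872] x [ 0.956  0.294 -0.006] y [ 0.294 -0.956 -0.005] z [-0.007  0.003 -1.   ] F [-1.6  0.4 -2.6] w 0.0118 q [-0.86  0.73  0.96  1.82 -0.71  0.99 -0.87]
togo mm [-2.4 -0.9  0.2]
yaw -72.9 turn deg [-0.3  0.3  0.1]
rack X,Y 0.6193324959460504 -0.08533218244922307
```

```bash
python3 -m pendant '[[0,0,2,0,0,0,0],[0,0,0,0,0,0,40],[0,0,0,0,0,0,40],[0,0,0,0,0,0,40],[0,0,0,0,0,0,40],[0,0,-15,0,0,0,40],[0,0,-35,0,0,0,40],[0,0,-35,0,0,0,40]]'
cat > lock.py <<'E'
from plate import *
def chk(Y0,names=('wrist','top','scene')):
  for n in names:
    c=cam(n);W=wcloud(c) if n=='wrist' else cloud(c)
    X=W[...,:2]@rx-.617;Y=W[...,:2]@ry-Y0
    m=(abs(Y)<.012)&(X>-.032)&(X<.032)&(W[...,2]>.11)&(W[...,2]<.15)
    q=W[m];print(n,m.sum(),'z110+2mm',np.histogram(q[:,2],np.arange(.11,.151,.002))[0],'Y',np.round(Y[m].mean(),4),'X',np.percentile(X[m],[2,98]) if m.sum() else 0)
E
python3 -c "
from lock import *
go(.45,-.087,.2,70.5)
chk(-.0845);chk(-.2085,('top','scene'))
for n in('wrist','top','scene'):
  c=load(n)
  for b in bracket(c,near=[(.45,-.087)],W=wcloud(c) if n=='wrist' else None): print(b)"
```

```text
time: 31.0
tool_pos: [0.6173, 0.1011, 0.1686]
tool_rot: [-3.103, -0.469, 0.019]
wrist_force: [1.8, 0.4, 0.0]
width: 0.0344
t 31.0 pos [0.6173 0.1011 0.1686] x [ 0.955  0.296 -0.012] y [ 0.296 -0.955 -0.005] z [-0.013  0.001 -1.   ] F [1.8 0.4 0. ] w 0.0344 q [-0.92  0.65  1.04  1.75 -0.62  1.13 -0.94]
togo mm [-215.8  130.1  -29.5]
yaw -72.8 turn deg [-1.000e+00 -1.000e-01 -1.433e+02]
wrist 1772 z110+2mm [   0    0    0    0    7  640 1059   66    0    0    0    0    0    0
    0    0    0    0    0    0] Y -0.0024 X [-0.02437777  0.0309538 ]
top 78 z110+2mm [ 1  0  2  6 17 30 16  5  1  0  0  0  0  0  0  0  0  0  0  0] Y 0.0007 X [-0.02856048  0.00893755]
scene 134 z110+2mm [ 6  6  5 21 30 55 11  0  0  0  0  0  0  0  0  0  0  0  0  0] Y -0.0002 X [-0.02435153  0.03096499]
top 142 z110+2mm [ 4  1 11 16 24 42 22 17  5  0  0  0  0  0  0  0  0  0  0  0] Y -0.0008 X [-0.02876551  0.02989844]
scene 147 z110+2mm [ 5  3  4 12 61 49 10  3  0  0  0  0  0  0  0  0  0  0  0  0] Y -0.0016 X [-0.02553983  0.03143048]
None
(array([ 0.4529, -0.0878]), np.float64(-18.0), np.float64(0.0584), 120)
(array([ 0.4547, -0.0871]), np.float64(-17.2), np.float64(0.0623), 98)
```

```bash
python3 -m pendant '[[0,0,-25,0,0,0,60],[-20,12,-20,0,0,0,60],[-34,20,0,0,0,-3,60],[-34,20,0,0,0,0,60],[-34,20,0,0,0,0,60],[-34,20,0,0,0,0,60],[-34,20,0,0,0,0,60],[-15,12,0,0,0,0,60]]'
python3 -m pendant '[[0,0,0,0,0,-7,60],[0,0,0,0,0,-7,60],[0,0,0,0,0,-7,60],[0,0,0,0,0,-7,60],[0,0,0,0,0,-7,60],[0,0,0,0,0,-7,60],[0,0,0,0,0,-7,60],[0,0,0,0,0,-7,60]]'
python3 -m pendant '[[0,0,0,0,0,-7,60],[0,0,0,0,0,-7,60],[0,0,0,0,0,-7,60],[0,0,0,0,0,-7,60],[0,0,0,0,0,-7,60],[0,0,0,0,0,-7,60],[0,0,0,0,0,-7,60],[0,0,0,0,0,-7,60]]'
python3 -c "
from h import *
go(.4535,-.0875,.2,72.4)"
```

```text
time: 31.92
tool_pos: [0.4598, -0.0834, 0.2076]
tool_rot: [-3.084, -0.581, 0.041]
wrist_force: [-0.4, -0.8, 0.0]
width: 0.052
time: 32.58
tool_pos: [0.453, -0.0857, 0.2032]
tool_rot: [-2.416, -1.971, 0.043]
wrist_force: [0.5, -0.4, 0.2]
width: 0.0522
time: 33.25
tool_pos: [0.4514, -0.0818, 0.198]
tool_rot: [-1.167, -2.869, 0.028]
wrist_force: [0.5, -0.4, 0.3]
width: 0.0522
t 33.25 pos [ 0.4514 -0.0818  0.198 ] x [-0.715  0.698  0.034] y [ 0.697  0.716 -0.033] z [-0.047 -0.    -0.999] F [ 0.5 -0.4  0.3] w 0.0522 q [-0.58  0.19  0.76  2.06 -0.15  1.    1.06]
togo mm [-5.4 -2.7 -2.1]
yaw 45.8 turn deg [ -1.4  -2.3 -26.7]
```

```bash
python3 -m pendant '[[0,0,0,-1.4,-2.3,-6,60],[0,0,0,0,0,-7,60],[0,0,0,0,0,-7,60],[0,0,0,0,0,-6,60],[0,0,0,0,0,0,60],[0,0,0,0,0,0,60],[0,0,0,0,0,0,60],[0,0,0,0,0,0,60]]'
python3 -c "
from meas import *
go(.4535,-.0875,.2,72.4)
c=cam('wrist');W=wcloud(c)
for b in bracket(c,near=[(.453,-.087)],W=W): print(b)"
```

```text
time: 33.92
tool_pos: [0.4499, -0.0791, 0.1935]
tool_rot: [-0.474, -3.098, 0.017]
wrist_force: [1.2, -0.6, -0.2]
width: 0.052
t 33.92 pos [ 0.4499 -0.0791  0.1935] x [-0.954  0.299  0.006] y [ 0.299  0.954 -0.012] z [-0.009 -0.009 -1.   ] F [ 1.2 -0.6 -0.2] w 0.052 q [-0.54  0.16  0.69  2.09 -0.11  0.94  1.48]
togo mm [-5.9 -7.  -6.5]
yaw 72.6 turn deg [-0.7 -0.3  0.2]
(array([ 0.4555, -0.0904]), np.float64(-17.3), np.float64(0.0586), 1076)
```

```bash
python3 -m pendant '[[-4,-5,15,-0.7,0,0,60],[-3,-3,30,0,0,0,60],[0,0,32,0,0,0,60],[0,0,32,0,0,0,60],[0,0,22,0,0,0,60],[0,0,6,0,0,0,60],[0,0,0,0,0,0,60],[0,0,0,0,0,0,60]]'
python3 -c "
from h import *
go(.4545,-.089,.0475,72.6)"
```

```text
time: 34.63
tool_pos: [0.459, -0.0887, 0.0534]
tool_rot: [0.482, 3.102, 0.004]
wrist_force: [-0.2, -0.6, 0.2]
width: 0.0523
t 34.63 pos [ 0.459  -0.0887  0.0534] x [-0.953  0.304 -0.002] y [0.304 0.953 0.003] z [ 0.003  0.002 -1.   ] F [-0.2 -0.6  0.2] w 0.0523 q [-0.36  0.42  0.57  2.2  -0.39  0.62  1.76]
togo mm [ 4.2 -1.7  5.9]
yaw 72.3 turn deg [ 0.2  0.1 -0.3]
```

```bash
python3 -m pendant '[[3,-1,5,0,0,0,50],[1,0,2,0,0,0,40],[0,0,0,0,0,0,30],[0,0,0,0,0,0,0],[0,0,0,0,0,0,0],[0,0,0,0,0,0,0],[0,0,0,0,0,0,0],[0,0,0,0,0,0,0]]'
python3 -c "
from h import *
go(.5145,.2,.2,107)"
```

```text
time: 35.3
tool_pos: [0.4589, -0.0885, 0.0514]
tool_rot: [0.48, 3.09, 0.008]
wrist_force: [-0.2, -0.5, -1.6]
width: 0.0119
t 35.3 pos [ 0.4589 -0.0885  0.0514] x [-0.953  0.303 -0.013] y [0.303 0.953 0.007] z [ 0.015  0.003 -1.   ] F [-0.2 -0.5 -1.6] w 0.0119 q [-0.35  0.42  0.57  2.2  -0.4   0.6   1.77]
togo mm [  32.5  292.9 -146.9]
yaw 72.4 turn deg [  0.2   0.9 -34.6]
```

```bash
python3 -m pendant '[[0,0,-15,0,0.5,0,0],[0,0,-25,0,0,0,0],[0,0,-35,0,0,0,0],[0,0,-35,0,0,0,0],[0,0,-35,0,0,0,0],[0,0,-12,0,0,0,0],[0,0,0,0,0,0,0],[0,0,0,0,0,0,0]]'
python3 -m pendant '[[5,15,0,0,0,0,0],[6,25,0,0,0,-4,0],[6,30,0,0,0,-4,0],[6,30,0,0,0,-4,0],[6,30,0,0,0,-4,0],[0,30,0,0,0,-4,0],[-6,30,0,0,0,-4,0],[-8,30,0,0,0,-4,0]]'
python3 -c "
from h import *
go(.5173,.1995,.205,107)"
```

```text
time: 35.97
tool_pos: [0.4538, -0.0888, 0.2117]
tool_rot: [-0.483, -3.098, -0.009]
wrist_force: [-0.4, 0.7, -3.0]
width: 0.012
time: 36.63
tool_pos: [0.4533, 0.1344, 0.1988]
tool_rot: [0.283, -3.1, 0.001]
wrist_force: [0.5, -0.6, -1.8]
width: 0.0123
t 36.63 pos [0.4533 0.1344 0.1988] x [-0.983 -0.181  0.029] y [-0.181  0.983  0.002] z [-0.029 -0.003 -1.   ] F [ 0.5 -0.6 -1.8] w 0.0123 q [-0.81  0.18  0.5   2.03 -0.11  0.98  1.5 ]
togo mm [-74.6  52.4  -8.3]
yaw 100.4 turn deg [ 0.2 -1.6 -6.6]
```

```bash
python3 -m pendant '[[-20,15,-5,0,-1.6,-3.3,0],[-25,18,-3,0,0,-3.3,0],[-25,18,0,0,0,0,0],[-8,6,0,0,0,0,0],[0,0,0,0,0,0,0],[0,0,0,0,0,0,0],[0,0,0,0,0,0,0],[0,0,0,0,0,0,0]]'
python3 -c "
from plate import *
go(.5173,.1995,.205,107);plate(cam('scene'))"
```

```text
time: 37.3
tool_pos: [0.5054, 0.2164, 0.1883]
tool_rot: [0.49, -3.072, 0.008]
wrist_force: [0.4, -0.6, -2.5]
width: 0.0119
t 37.3 pos [0.5054 0.2164 0.1883] x [-0.95  -0.311  0.031] y [-0.311  0.95  -0.   ] z [-0.029 -0.01  -1.   ] F [ 0.4 -0.6 -2.5] w 0.0119 q [-0.83  0.33  0.44  1.87 -0.17  1.01  1.57]
togo mm [ -5.6 -19.7 -16.9]
yaw 108.1 turn deg [-0.  -1.8  1.1]
n 671 slopes y,z [-0.0044  0.0327  0.0366] Y range [-0.0332 -0.0324  0.0341  0.036 ] Z range [-0.0536 -0.051   0.0206  0.028 ]
claw 49 [ 0.0549 -0.027  -0.0079] [[0.0516, -0.0309, -0.0234], [0.0578, -0.0217, 0.0071]]
claw 39 [ 0.0542  0.0292 -0.0082] [[0.0516, 0.0253, -0.024], [0.0565, 0.0334, 0.0043]]
```

```bash
python3 -m pendant '[[-2,-10,15,0,-1.8,1.1,0],[-1,-9,20,0,0,0,0],[0,-2,22,0,0,0,0],[0,0,8,0,0,0,0],[0,0,2,0,0,0,0],[0,0,0,0,0,0,0],[0,0,0,0,0,0,0],[0,0,0,0,0,0,0]]'
python3 -c "
from plate import *
go(.5785,.2182,.1195,107)
s=monitor.read_state()['tool_pos'];print('rack X,Y',s[:2]@rx,s[:2]@ry)"
```

```text
time: 38.02
tool_pos: [0.5143, 0.1918, 0.1237]
tool_rot: [-0.451, 3.102, 0.005]
wrist_force: [-0.6, 0.8, -1.9]
width: 0.0117
t 38.02 pos [0.5143 0.1918 0.1237] x [-0.959 -0.285 -0.007] y [-0.285  0.959  0.002] z [ 0.006  0.004 -1.   ] F [-0.6  0.8 -1.9] w 0.0117 q [-0.77  0.39  0.43  1.96 -0.22  0.83  1.64]
togo mm [-69.1   7.    4.7]
yaw 106.5 turn deg [ 0.1  0.4 -0.5]
rack X,Y 0.5478487024451413 0.0330355178912984
```

```bash
python3 -m pendant '[[0,4,3,0,0.4,-0.5,0],[0,1,2,0,0,0,0],[0,0,0,0,0,0,0],[0,0,0,0,0,0,0],[-8,0,0,0,0,0,0],[-10,0,0,0,0,0,0],[-10,0,0,0,0,0,0],[0,0,0,0,0,0,0]]'
python3 -c "
from plate import *
go(.5785,.2182,.1195,107)
s=monitor.read_state()['tool_pos'];print('rack X,Y',s[:2]@rx,s[:2]@ry)"
```

```text
time: 38.68
tool_pos: [0.5442, 0.209, 0.1217]
tool_rot: [-0.471, 3.1, 0.009]
wrist_force: [0.2, 0.1, -2.8]
width: 0.0119
t 38.68 pos [0.5442 0.209  0.1217] x [-0.955 -0.297 -0.007] y [-0.297  0.955  0.004] z [ 0.006  0.006 -1.   ] F [ 0.2  0.1 -2.8] w 0.0119 q [-0.76  0.44  0.42  1.88 -0.24  0.85  1.66]
togo mm [-35.4  -1.4   2.5]
yaw 107.3 turn deg [0.3 0.4 0.3]
rack X,Y 0.5815787570936226 0.04076971981404946
```

```bash
python3 -m pendant '[[0,-1.8,2.5,0,0.4,0.3,0],[0,0,0,0,0,0,0],[-8,0,0,0,0,0,0],[-10,0,0,0,0,0,0],[-10,0,0,0,0,0,0],[-8,0,0,0,0,0,0],[-3,0,0,0,0,0,0],[0,0,0,0,0,0,0]]'
python3 -c "
from plate import *
go(.5785,.2182,.0915,107)
s=monitor.read_state()['tool_pos'];print('rack X,Y',s[:2]@rx,s[:2]@ry)"
```

```text
time: 39.35
tool_pos: [0.5834, 0.2181, 0.117]
tool_rot: [0.46, -3.096, -0.003]
wrist_force: [-0.1, 0.5, -1.4]
width: 0.0117
t 39.35 pos [0.5834 0.2181 0.117 ] x [-0.957 -0.291  0.012] y [-0.291  0.957  0.004] z [-0.012  0.    -1.   ] F [-0.1  0.5 -1.4] w 0.0117 q [-0.72  0.52  0.41  1.78 -0.26  0.91  1.67]
togo mm [ 4.3  1.4 25.6]
yaw 106.9 turn deg [ 0.2 -0.7 -0.1]
rack X,Y 0.6216549970022996 0.038002912853313836
```

```bash
python3 -m pendant '[[0,0,5,0,-0.7,0,0],[0,0,6,0,0,0,0],[0,0,6,0,0,0,0],[0,0,5,0,0,0,0],[0,0,4,0,0,0,0],[0,0,3,0,0,0,0],[0,0,2,0,0,0,0],[0,0,0,0,0,0,0]]'
python3 -c "
from plate import *
go(.5785,.2182,.0905,107)
s=monitor.read_state()['tool_pos'];print('rack X,Y',s[:2]@rx,s[:2]@ry)"
```

```text
time: 40.02
tool_pos: [0.5821, 0.2177, 0.0898]
tool_rot: [0.462, -3.104, -0.011]
wrist_force: [-1.8, -1.3, -2.8]
width: 0.0114
t 40.02 pos [0.5821 0.2177 0.0898] x [-0.957 -0.291  0.003] y [-0.291  0.957  0.007] z [-0.005  0.006 -1.   ] F [-1.8 -1.3 -2.8] w 0.0114 q [-0.71  0.54  0.4   1.81 -0.28  0.85  1.69]
togo mm [ 3.3  1.5 -0.7]
yaw 106.9 turn deg [ 0.4 -0.1 -0.1]
rack X,Y 0.620314220803488 0.037993583105861366
```

```bash
python3 -m pendant '[[0,0,2,0,0,0,0],[0,0,0,0,0,0,40],[0,0,0,0,0,0,40],[0,0,0,0,0,0,40],[0,0,0,0,0,0,40],[0,0,-15,0,0,0,40],[0,0,-35,0,0,0,40],[0,0,-35,0,0,0,40]]'
python3 -c "
from lock import *
chk(.0395);print('bay2');chk(-.0845,('top','scene'));print('bay1');chk(-.2085,('top','scene'))"
```

```text
time: 40.68
tool_pos: [0.5818, 0.2173, 0.1684]
tool_rot: [0.462, -3.1, -0.005]
wrist_force: [0.6, -0.0, 0.5]
width: 0.0343
wrist 1881 z110+2mm [ 30   1  16   4  35 793 956  46   0   0   0   0   0   0   0   0   0   0
   0   0] Y -0.0029 X [-0.02587482  0.03056608]
top 0 z110+2mm [0 0 0 0 0 0 0 0 0 0 0 0 0 0 0 0 0 0 0 0] Y nan X 0
scene 125 z110+2mm [ 9 10  4 16 37 38 11  0  0  0  0  0  0  0  0  0  0  0  0  0] Y -0.0016 X [-0.02663514  0.02253602]
bay2
top 134 z110+2mm [ 2  0  5 16 26 46 22  9  6  2  0  0  0  0  0  0  0  0  0  0] Y 0.0008 X [-0.0277613   0.02904001]
scene 135 z110+2mm [ 4  5  6 14 50 43 13  0  0  0  0  0  0  0  0  0  0  0  0  0] Y -0.0001 X [-0.02533148  0.0313759 ]
bay1
top 138 z110+2mm [ 3  5  2  9 24 40 29 18  8  0  0  0  0  0  0  0  0  0  0  0] Y -0.0009 X [-0.02854428  0.0294585 ]
scene 151 z110+2mm [ 5  5  7 15 56 52 11  0  0  0  0  0  0  0  0  0  0  0  0  0] Y -0.0016 X [-0.02559581  0.03128265]lock.py:7: RuntimeWarning: Mean of empty slice.
  q=W[m];print(n,m.sum(),'z110+2mm',np.histogram(q[:,2],np.arange(.11,.151,.002))[0],'Y',np.round(Y[m].mean(),4),'X',np.percentile(X[m],[2,98]) if m.sum() else 0)
  ret = ret.dtype.type(ret / rcount)
```

```bash
python3 -m pendant '[[0,0,-25,0,0,0,100],[0,-15,-15,0,0,0,100],[2,-35,0,0,0,0,100],[2,-38,0,0,0,0,100],[2,-38,0,0,0,0,100],[2,-38,0,0,0,0,100],[2,-38,0,0,0,0,100],[2,-38,0,0,0,0,100]]'
python3 -m pendant '[[2,-38,0,0,0,7,100],[2,-38,0,0,0,7,100],[0,-15,0,0,0,7,100],[0,0,0,0,0,7,100],[0,0,0,0,0,7,100],[0,0,0,0,0,7,100],[0,0,0,0,0,7,100],[0,0,0,0,0,7,100]]'
python3 -m pendant '[[0,0,0,0,0,7,100],[0,0,0,0,0,7,100],[0,0,0,0,0,7,100],[0,0,0,0,0,7,100],[0,0,0,0,0,7,100],[0,0,0,0,0,7,100],[0,0,0,0,0,7,100],[0,0,0,0,0,7,100]]'
python3 -c "
from h import *
go(.666,-.122,.13,-51)"
```

```text
time: 41.7
tool_pos: [0.6381, -0.0084, 0.1946]
tool_rot: [0.499, -3.075, -0.011]
wrist_force: [0.9, -0.1, -0.1]
width: 0.0801
time: 42.37
tool_pos: [0.6496, -0.12, 0.1821]
tool_rot: [-1.036, -2.924, 0.03]
wrist_force: [0.2, -0.4, -0.7]
width: 0.0869
time: 43.03
tool_pos: [0.6446, -0.119, 0.1694]
tool_rot: [-2.311, -2.072, 0.078]
wrist_force: [-0.7, -1.0, 0.3]
width: 0.087
t 43.03 pos [ 0.6446 -0.119   0.1694] x [ 0.108  0.994 -0.013] y [ 0.992 -0.109 -0.061] z [-0.062 -0.006 -0.998] F [-0.7 -1.   0.3] w 0.087 q [-0.51  0.7   0.99  1.63 -0.58  1.21  0.51]
togo mm [-0.2 23.9 38. ]
yaw -6.3 turn deg [-3.   2.1 44.7]
```

```bash
python3 -m pendant '[[0,8,-10,-3,2,3,100],[0,12,0,0,0,7,100],[0,0,0,0,0,7,100],[0,0,0,0,0,7,100],[0,0,0,0,0,7,100],[0,0,0,0,0,7,100],[0,0,0,0,0,6,100],[0,0,0,0,0,0,100]]'
python3 -c "
from h import *
go(.666,-.122,.13,-51)
c=cam('wrist','w7.png')
W=wcloud(c);b=W[(W[...,2]>.058)&(W[...,2]<.075)&(np.hypot(W[...,0]-.665,W[...,1]+.1235)<.035)];print(len(b),b.mean(0),cv2.minAreaRect(b[:,:2].astype(np.float32)))"
```

```text
time: 43.7
tool_pos: [0.6618, -0.1198, 0.1659]
tool_rot: [-2.945, -1.018, 0.021]
wrist_force: [0.7, 0.6, 0.1]
width: 0.0872
t 43.7 pos [ 0.6618 -0.1198  0.1659] x [ 0.786  0.618 -0.004] y [ 0.617 -0.786 -0.029] z [-0.021  0.02  -1.   ] F [0.7 0.6 0.1] w 0.0872 q [-0.55  0.8   1.15  1.62 -0.77  1.27 -0.15]
togo mm [ 2.1  5.3 35.8]
yaw -51.9 turn deg [-1.7  0.2 -0.9]
1408 [ 0.6671258  -0.123373    0.06726662] ((0.666555643081665, -0.12426376342773438), (0.013852516189217567, 0.051714226603507996), 38.87065124511719)
```

```bash
python3 -m pendant '[[1,3,10,-1.7,0,-0.9,100],[1,2,25,0,0,0,100],[0,0,30,0,0,0,100],[0,0,25,0,0,0,100],[0,0,10,0,0,0,100],[0,0,0,0,0,0,100],[0,0,0,0,0,0,100],[0,0,0,0,0,0,100]]'
python3 -c "
from h import *
go(.666,-.1225,.059,-51)"
```

```text
time: 44.42
tool_pos: [0.6661, -0.1231, 0.0603]
tool_rot: [2.945, 1.084, -0.008]
wrist_force: [0.5, 0.6, -0.1]
width: 0.0871
t 44.42 pos [ 0.6661 -0.1231  0.0603] x [ 0.761  0.648 -0.006] y [ 0.648 -0.761  0.001] z [-0.004 -0.004 -1.   ] F [ 0.5  0.6 -0.1] w 0.0871 q [-0.52  0.9   1.05  1.7  -0.87  1.08 -0.05]
togo mm [ 0.3 -0.5  1.3]
yaw -49.6 turn deg [0.1 0.3 1.4]
```

```bash
python3 -m pendant '[[0,0,1,0,0,1.4,0],[0,0,0,0,0,0,0],[0,0,0,0,0,0,0],[0,0,0,0,0,0,0],[0,0,0,0,0,0,0],[0,0,0,0,0,0,0],[0,0,0,0,0,0,0],[0,0,0,0,0,-5,0]]'
python3 -m pendant '[[0,0,0,0,0,-6,0],[0,0,0,0,0,-6,0],[0,0,0,0,0,-6,0],[0,0,0,0,0,-6,0],[0,0,0,0,0,-6,0],[0,0,0,0,0,-6,0],[0,0,0,0,0,-6,0],[0,0,0,0,0,-6,0]]'
python3 -c "
from h import *
go(.666,-.1225,.059,17.8)"
```

```text
time: 45.08
tool_pos: [0.6665, -0.1211, 0.0648]
tool_rot: [-2.91, -1.179, 0.002]
wrist_force: [1.6, -1.8, 0.2]
width: 0.049
time: 45.75
tool_pos: [0.6649, -0.1205, 0.0648]
tool_rot: [-2.131, -2.303, 0.003]
wrist_force: [-0.7, 0.5, -0.4]
width: 0.0488
t 45.75 pos [ 0.6649 -0.1205  0.0648] x [-0.077  0.997  0.001] y [ 0.997  0.077 -0.004] z [-0.004  0.001 -1.   ] F [-0.7  0.5 -0.4] w 0.0488 q [-0.42  0.78  0.84  1.7  -0.68  0.99  0.76]
togo mm [-2.1  1.   5.8]
yaw 4.4 turn deg [ -0.2  -0.1 -13.4]
```

```bash
python3 -m pendant '[[0,0,4,0,0,0,0],[0,0,2,0,0,-4,0],[0,0,0,0,0,-5,0],[0,0,0,0,0,-4,0],[0,0,0,0,0,0,0],[0,0,0,0,0,0,0],[0,0,0,0,0,0,0],[0,0,0,0,0,0,0]]'
python3 -c "
from h import *
go(.666,-.1225,.059,17.8)"
```

```text
time: 46.42
tool_pos: [0.6643, -0.1206, 0.0648]
tool_rot: [-1.854, -2.528, -0.006]
wrist_force: [0.0, -0.0, 0.2]
width: 0.049
t 46.42 pos [ 0.6643 -0.1206  0.0648] x [-0.3    0.954  0.008] y [ 0.954  0.3   -0.001] z [-0.003  0.007 -1.   ] F [ 0.  -0.   0.2] w 0.049 q [-0.39  0.76  0.79  1.7  -0.64  0.97  0.95]
togo mm [-2.4  1.   5.8]
yaw 17.5 turn deg [-0.1 -0.4 -0.3]
```

```bash
python3 -m pendant '[[0,0,0,0,0,0,100],[0,0,0,0,0,0,100],[0,0,0,0,0,0,100],[0,0,-5,0,0,0,100],[0,0,-25,0,0,0,100],[0,0,-35,0,0,0,100],[0,0,0,0,0,0,100],[0,0,0,0,0,0,100]]'
python3 -c "
from h import *
c=cam('wrist','w8.png')
st()
W=wcloud(c);b=W[(W[...,2]>.058)&(W[...,2]<.075)&(np.hypot(W[...,0]-.665,W[...,1]+.1235)<.035)];print(len(b),b.mean(0),cv2.minAreaRect(b[:,:2].astype(np.float32)))"
```

```text
time: 47.08
tool_pos: [0.664, -0.1216, 0.132]
tool_rot: [-1.859, -2.523, -0.001]
wrist_force: [-0.8, 0.1, -0.1]
width: 0.0859
t 47.13 pos [ 0.6647 -0.1222  0.1328] x [-0.296  0.955  0.005] y [ 0.955  0.296 -0.003] z [-0.004  0.004 -1.   ] F [0.1 0.5 1.2] w 0.0861 q [-0.42  0.69  0.85  1.65 -0.58  1.07  0.9 ]
1866 [ 0.66558279 -0.12237628  0.06694122] ((0.6664361953735352, -0.12343264371156693), (0.051845844835042953, 0.01512518897652626), 16.41316795349121)
```

View pics/w8.png

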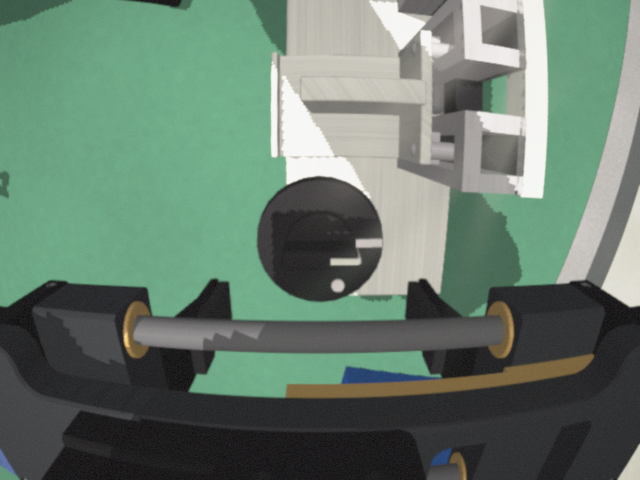

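Pointer line (345,262) and index line (370,243) are parallel (offset is height parallax); bay‑1 bracket has its claws in the slots. Retreat and run final checks.

```bash
python3 -m pendant '[[0,0,-30,0,0,0,100],[-20,0,-35,0,0,0,100],[-30,-10,-30,0,0,0,100],[-30,-20,0,0,0,0,100],[-30,-20,0,0,0,0,100],[-30,-20,0,0,0,0,100],[0,0,0,0,0,0,100],[0,0,0,0,0,0,100]]'
python3 -c "
from lock import *
c=load('wrist')
d=onplane(c,337.5,286,.04,True);l=onplane(c,370,243,.04,True);a=np.degrees(np.arctan2(*(l-d)[:2][::-1]));print('line yaw',a-90+34.4, np.linalg.norm(l-d))
st()
t=cam('top','top9.png');W=cloud(t)
P=W[(W[...,2]>.07)&(W[...,2]<.1)&(np.hypot(W[...,0]-.415,W[...,1]-.229)<.03)];d=P.mean(0)[:2]-np.array([.5405,.2615]);print('brace',len(P),np.linalg.norm(d),np.arctan2(-d@rx,-d@ry))
b=W[(W[...,2]>.058)&(W[...,2]<.08)&(np.hypot(W[...,0]-.662,W[...,1]+.1225)<.035)];q=b[:,:2]-b[:,:2].mean(0);k=np.linalg.svd(q)[2][0];print('bar yaw top',len(b),np.degrees(np.arctan(k[1]/k[0])))
for y in(.0395,-.0845,-.2085): chk(y,('top','scene'))"
```

```text
time: 47.8
tool_pos: [0.6391, -0.2792, 0.2261]
tool_rot: [-1.849, -2.525, 0.004]
wrist_force: [1.0, 1.4, -1.3]
width: 0.0868
line yaw 17.02196938342086 0.040165922721309484
t 47.8 pos [ 0.6391 -0.2792  0.2261] x [-0.302  0.953  0.008] y [ 0.953  0.302 -0.009] z [-0.011  0.005 -1.   ] F [ 1.   1.4 -1.3] w 0.0868 q [-0.19  0.64  0.89  1.5  -0.51  1.26  1.07]
brace 31 0.13142071487210408 1.6191959929247917
bar yaw top 126 17.273492104786243
top 138 z110+2mm [ 5  2  3 15 23 40 26 18  5  1  0  0  0  0  0  0  0  0  0  0] Y -0.0005 X [-0.02769926  0.03064689]
scene 128 z110+2mm [ 8 10  7 22 41 29 10  1  0  0  0  0  0  0  0  0  0  0  0  0] Y -0.0015 X [-0.0271173   0.02304344]
top 134 z110+2mm [ 0  3  6  3 25 35 36 17  7  2  0  0  0  0  0  0  0  0  0  0] Y 0.0007 X [-0.0283308   0.02932247]
scene 140 z110+2mm [ 4  8 10 17 37 52 11  1  0  0  0  0  0  0  0  0  0  0  0  0] Y -0.0002 X [-0.02500918  0.03074132]
top 147 z110+2mm [ 6  3  7 12 27 46 23 16  4  3  0  0  0  0  0  0  0  0  0  0] Y -0.0004 X [-0.02790657  0.03057028]
scene 147 z110+2mm [ 4  9  3  7 54 53 15  2  0  0  0  0  0  0  0  0  0  0  0  0] Y -0.0016 X [-0.02568109  0.03141733]
```

View pics/top9.png

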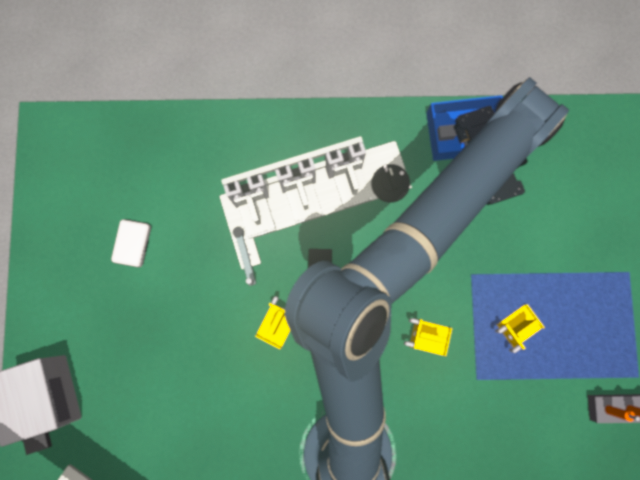

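Three brackets hang in the bays, brace is out, device (131,243) and brick (320,255) are in place. Hand in.

```bash
python3 -c "from h import *;print(order.hand_in())"
```

```text
the job is handed in; nothing more can be done
None
```

I swung the brace out to its stop and turned the knob to the dot. I then hung all three aluminium brackets in bays 1 to 3 and turned the knob to the long line. I handed in at about 48 s of robot time; `hand_in` gives no verdict. One bracket had been knocked about 40 mm aside mid-run. I measured it again and picked it up from its new place.

Last checks before handing in:
- **Brace:** about 1.62 rad by camera, so past 1.52 and at its stop.
- **Knob:** the bar is within about 1° of the index line (16.4–17.5° against 17.0–17.7°, depending on the view).
- **Brackets:** all three web tops are at about 0.121–0.122 m, where locked is 0.124 m and resting on the roller would be about 0.138 m. The known upright tops also read about 2 mm low in both fixed cameras, so this fits locked. They were within about 3 mm of bay centre sideways (the largest in earlier wrist views) and unchanged between looks.
- **Device and brick:** the device is where it started. The brick was partly hidden by the arm in the last picture; what showed was in place.

Two things were not confirmed:
- I pushed the brackets down while still gripped, and never saw the roller's resistance in the force readings, which come only at the end of each call. "Locked" therefore rests on the measured heights.
- In the last knob turn the fingers rode about 5 mm higher than intended, but the knob still reached the line.

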